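Set up the chocolate gate for the window display

ROBOT

A 6-joint arm with a two-finger parallel gripper is mounted at the origin on the work surface. World frame = base frame: x ahead of the robot, y to its left, z up, the work surface at z = 0. Lengths are in mm, angles in rad, forces in N, time in s.
With the tool pointing down it reaches from about 350 to 875 mm from the base axis. Payload 4.2 kg.
Tool frame: the origin (TCP) lies at the very end of the fingers, on their centre line; the grasp point (between the pads) lies 19 mm behind it; z points along the fingers, y is the line along which they close (so a half turn about z gives the same grasp; the last joint's range is limited). The gripper opens to 85 mm and grips with 20 to 120 N. Pads are 22 mm wide; open, the fingers measure 114 mm over their backs; the gripper's body (76 mm by 85 mm) begins 54 mm behind the grasp point. The pads swing forward as they close: fully open they stand 13 mm farther back than shut.
Start: joints at [1.475, 0.385, 0.008, 0, -1.194, -0.259], TCP at [217.094, 586.063, 198.812] pointing down, gripper open.
Joint ranges: [-3.14, 3.14], [-1.21, 2.06], [-1.07, 1.41], [-3.16, 2.05], [-2.99, -0.16], [-3.1, 3.1]. Speed limits (rad/s): [2.79, 2.79, 3.14, 3.14, 3.14, 3.14].

INTERFACE

Orientations are given as a unit quaternion [x, y, z, w].
In Python, from bench import arm, optics gives the robot as it stands. The module is installed in compiled form; this text tells all that it offers.
- The arm moves only by the tool step_arm, never from a script. Its argument "motion" is a list of rows, each an object with "dr": the turn, a rotation vector about the tool's x, y, z in units of 8 degrees (1.0 is 8 degrees), a list of three; "slide": the shift along the tool's x, y, z in mm, a list of three; "jaw": the finger opening in mm, from 0 to 85.4. A call has exactly 8 rows; each row is the pose to reach, as a shift and turn from the pose commanded when the call began, along the tool's axes at that moment; what a row does not reach only later rows make up. A row lasts 1/8 s, in which the tool goes at most 62.5 mm and 10.7 degrees, less where a joint would pass 70% of its speed; a pose out of reach is approached as far as the arm can. A call with a gripper value outside its range is refused whole. The fingers move at their own pace and stop on an object; the grip force is fixed at half the most. Time passes only in rows, so rows that repeat a pose let the fingers close, or fill a call up. It gives the time, the measured TCP pose, the force, the opening and the grip force at its end, in the units of the state.
- arm.read_state(): the state, without advancing time (a new reading comes with each control period).
- optics.get_image(name): name is "scene" or "top" or "wrist"; returns the picture (420x560x3 uint8, blue, green, red); there is no depth.
- optics.camera_info(name): a dict with "camera_matrix" (3x3 intrinsics, pixels), "k1" (the pictures are not rectified: a ray, as slopes to the right and down, at radius r is drawn at 1 + k1 r^2 times it, then the intrinsics apply), "view" (4x4, takes a point from world to camera coordinates); the wrist camera has in their place "T_tool_cam" (4x4, takes a point from camera to tool coordinates, whose origin is the TCP and whose axes are the flange's). Camera axes: x right, y up, looking along -z (the intrinsics and any distortion apply to the point x, -y, -z); pixel columns grow to the right and rows downward; lengths in mm; the calibration is good to about 2 mm. A picture is of the moment at which its call begins: read the wrist's pose just before it. camera_info takes no time and is no camera call.
- arm.job_done(): hands the job in; it is judged then, once.
The state is a dict: "clock": time; "joints": joint angles; "joint_vel": joint speeds; "joint_efforts": joint torques, N m; "position": TCP position; "ee_rot": TCP orientation; "contact_force": force on the tool from outside, world axes, zero at the start; "wrist_torque": the same for the moment, N m; "gripper_width": finger opening in mm; "grasp_force": force on a finger pad.
Only numpy, scipy, OpenCV 4.12 (cv2) and the standard library are available. Lean on these libraries where they do the work, as an engineer would, in place of code of your own. Each camera call takes 0.05 s, during which the arm holds its last target. There are 200 camera calls.

TASK

Dry-fit the chocolate gate on its base: stand one pillar in the middle of each white circle and the footed egg midway between the two pillars, lay the slab centrally across the tops of both pillars, in line with the base, and stand the hare on the middle of the slab. Everything must end upright and steady with the gripper clear of it; chocolate breaks, so set each piece down gently and drop none. Leave the hen and the steel cup where they are.

Things in the scene. Friction and masses are not known exactly. Their poses are not given: they have to be found in the camera images.
- base: Base of the showpiece, fixed to the table: a dark chocolate slab 104 x 226 mm on a gold board 125 x 250 mm, its flat top 16 mm above the table. Origin at the table, under its centre; x across its short side, y along its long side, z up. Two thin white circles 56 mm across, flush with the top, mark the pillars' places: their centres lie on the long centre line at y = +65 mm and y = -65 mm. The two ends are alike.
- pillar_a: Fluted round column of cast milk chocolate, 44 mm across and 75 mm tall, flat at both ends, 140 g, standing. Its origin is the centre of its underside, z up. The two pillars are alike and either may stand on either circle.
- pillar_b: Fluted round column of cast milk chocolate, 44 mm across and 75 mm tall, flat at both ends, 140 g, standing. Its origin is the centre of its underside, z up. The twin of pillar_a.
- egg: Milk chocolate egg cast on a small round foot, standing, 62 mm tall. Foot 36 mm across; widest, 45 mm, at the band from 30 to 40 mm above its underside. Origin at the centre of its underside, z up. 60 g.
- slab: Flat rectangular milk chocolate slab, 56 mm (its x) by 180 mm (its y) by 18 mm thick, lying flat, 230 g. Low relief near the two ends of its top. Origin at the centre of its underside, z up.
- hare: Sitting milk chocolate hare, 93 mm tall to its ear tips. Round body, 45 mm across from 7 to 30 mm above its underside and 43 mm at 44 mm, on a foot 50 mm across; head and ears narrower (31 mm). Paws, muzzle and tail stick out at most 8 mm beyond the body to front (its -x) and back, nothing to its sides. Origin at the centre of its underside, z up. 90 g.
- hen: Finished chocolate hen, a bystander, 76 mm tall and about 75 mm long with a round foot 48 mm across. Origin at the centre of its underside. To be left where it is.
- cup: Small open steel cup, a bystander, 60 mm across the rim and 42 mm tall. Origin at the centre of its underside. To be left where it is.
Things that resemble listed ones, but are neither listed nor needed, are in the scene too. Leave any purple look-alike of the hare alone. Leave any blue look-alike of the pillar_a alone.

How it is judged:
By the outcome, as a careful person would: the job done as asked, in the order asked, and still so for the second after the job is handed in, with the robot touching nothing.
It also fails if it takes over 118 s, if anything falls off the work surface, if the arm or the gripper's body presses on something with over 40 N, if the wrist force passes 120 N, or if a joint passes its speed limit or range.

## Working session

There is one attempt and no reset: what is moved stays moved. The work goes in short steps, Python scripts to look and compute and a tool call to move; the robot and the scene stay as the last step left them, time stands still between calls to the robot, and variables do not carry over. Pictures are saved under pics/ and viewed, at most 14 in all, crops included, and the job is handed in when it is done.

Besides the shell and the picture viewer there is one more tool, called after ">>>" as name(argument=value, ...), one argument or row to a line, values as JSON. step_arm: Moves the arm, as the interface text tells. Its arguments: {"type":"object","properties":{"motion":{"type":"array","items":{"type":"object","properties":{"dr":{"type":"array","items":{"type":"number"}},"slide":{"type":"array","items":{"type":"number"}},"jaw":{"type":"number"}}}}},"required":["motion"]}

```bash
mkdir -p pics; cat > h.py <<'E'
import numpy as np, cv2
from bench import arm, optics
def shot(n,f):
    im=optics.get_image(n); cv2.imwrite('pics/'+f,im); return im
E
python3 - <<'E'
from h import *
s=arm.read_state(); print(s)
for n in ("scene","top","wrist"):
    print(n,optics.camera_info(n))
for n in ("scene","top"): shot(n,n+'0.png')
E
```

```text
{'clock': 0.0, 'joints': array([ 1.47458940e+00,  3.85540977e-01,  6.59323184e-03, -5.20862840e-04,
       -1.19398069e+00, -2.58623117e-01]), 'joint_vel': array([ 1.04307096e-03,  8.06995851e-05, -1.86304884e-04,  1.37488465e-03,
        1.19840028e-03, -1.14510380e-03]), 'joint_efforts': array([ 4.43130580e-05, -3.92288911e+01,  1.88402528e+01,  4.18625280e+00,
       -4.61273070e-03,  5.26501989e-07]), 'position': array([216.88057486, 585.45098192, 197.71506026]), 'ee_rot': array([ 9.84285642e-01, -1.76580237e-01, -1.54782815e-04,  1.08217508e-03]), 'contact_force': array([ 0.17917248,  1.00505268, -0.14799562]), 'wrist_torque': array([-0.02195554,  0.02721888, -0.00821864]), 'grasp_force': 0.0, 'gripper_width': 85.41820259311554}
scene {'camera_matrix': array([[401.49662209,   0.        , 280.10202059],
       [  0.        , 401.49662209, 204.49509491],
       [  0.        ,   0.        ,   1.        ]]), 'k1': -0.08597613079518623, 'view': array([[ 1.76707107e-02,  9.99634990e-01,  2.04360882e-02,
        -2.86265037e+01],
       [-6.83273497e-01, -2.84866385e-03,  7.30156978e-0
[... 617 characters left out ...]
68e-03,  9.83790179e-01,
        -1.14459693e+03],
       [ 0.00000000e+00,  0.00000000e+00,  0.00000000e+00,
         1.00000000e+00]])}
wrist {'camera_matrix': array([[344.83770455,   0.        , 284.02484585],
       [  0.        , 344.83770455, 205.13548643],
       [  0.        ,   0.        ,   1.        ]]), 'k1': 0.014005617612542034, 'T_tool_cam': array([[ 1.33011124e-04,  9.44910872e-01,  3.27327705e-01,
         8.33762600e+01],
       [ 9.99999216e-01, -5.33123959e-04,  1.13263741e-03,
         4.99121538e-01],
       [ 1.24474765e-03,  3.27327298e-01, -9.44910202e-01,
        -1.75611616e+02],
       [ 0.00000000e+00,  0.00000000e+00,  0.00000000e+00,
         1.00000000e+00]])}
```

View pics/scene0.png

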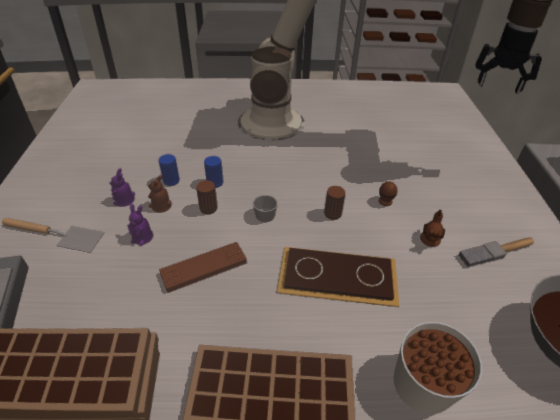

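View pics/top0.png

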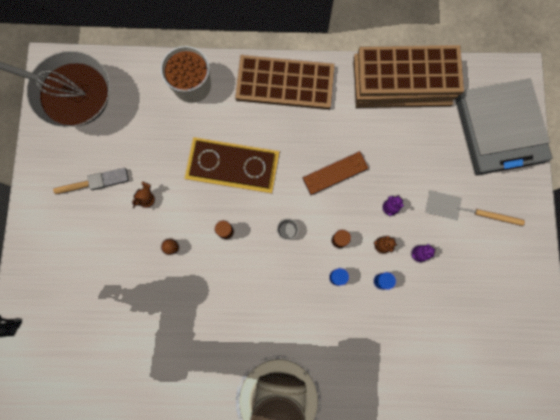

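```bash
cat >> h.py <<'E'
from scipy.spatial.transform import Rotation as R
from scipy.optimize import least_squares
def cam(n,s=None):
    c=optics.camera_info(n)
    if n=='wrist':
        s=s or arm.read_state(); T=np.eye(4); T[:3,:3]=R.from_quat(s['ee_rot']).as_matrix(); T[:3,3]=s['position']
        c['view']=np.linalg.inv(T@c['T_tool_cam'])
    return c['camera_matrix'],c['k1'],c['view']
def proj(c,P):
    K,k,V=c; p=np.atleast_2d(P)@V[:3,:3].T+V[:3,3]; u=np.c_[p[:,0],-p[:,1]]/-p[:,2:3]
    u=u*(1+k*(u**2).sum(1,keepdims=True)); return u@K[:2,:2].T+K[:2,2]
def unproj(c,uv,z):
    return np.r_[least_squares(lambda q:(proj(c,[q[0],q[1],z])-uv).ravel(),[500,0],x_scale=100).x,z]
a=np.linspace(0,2*np.pi,40,endpoint=False)
PROF=dict(pillar=[(0,22),(75,22)],egg=[(0,18),(7,18),(30,22.5),(40,22.5),(55,13),(62,0)],hare=[(0,25),(7,22.5),(30,22.5),(44,21.5),(50,15.5),(75,15.5),(93,6)])
def sil(c,prof,xy,z0=0):
    P=np.vstack([np.c_[xy[0]+r*np.cos(a),xy[1]+r*np.sin(a),0*a+z+z0] for z,r in prof])
    return cv2.convexHull(proj(c,P).astype(np.float32))
def cen(h):
    m=cv2.moments(h); return np.array([m['m10'],m['m01']])/m['m00']
def brown(im):   # chocolate: red clearly above blue
    b,g,r=[im[...,i].astype(int) for i in range(3)]
    return ((r-b>25)&(r>1.5*b)).astype(np.uint8)
def blob(m,uv,box=None):
    n,l,st,ce=cv2.connectedComponentsWithStats(m)
    k=[i for i in range(1,n) if st[i,4]>60]
    i=min(k,key=lambda i:np.hypot(*(ce[i]-uv))); 
    return (l==i).astype(np.uint8),ce[i],st[i]
def locate(c,m,uv,name,z0=0):
    bm,_,st=blob(m,uv); cs,_=cv2.findContours(bm,0,cv2.CHAIN_APPROX_NONE)
    h=cv2.convexHull(max(cs,key=len)); t=cen(h)
    x=least_squares(lambda q:cen(sil(c,PROF[name],q,z0))-t,unproj(c,t,z0+30)[:2],x_scale=100,diff_step=1e-3).x
    return x,cv2.contourArea(h)/cv2.contourArea(sil(c,PROF[name],x,z0)),st
def rect(c,m,uv,z):
    bm,_,st=blob(m,uv); cs,_=cv2.findContours(bm,0,cv2.CHAIN_APPROX_NONE)
    p=np.array([unproj(c,q,z)[:2] for q in max(cs,key=len)[:,0].astype(float)])
    (x,y),(w,h),an=cv2.minAreaRect(p.astype(np.float32)); 
    if w<h: w,h,an=h,w,an-90
    return (x,y),(w,h),(an+90)%180-90
E
python3 - <<'E'
from h import *
np.set_printoptions(precision=1,suppress=True)
for n,L in (('top',dict(pillar1=(224,230),pillar2=(341,239),egg=(170,246),hare=(385,244))),('scene',dict(pillar1=(335,202),pillar2=(207,197),egg=(388,192),hare=(159,192)))):
    im=cv2.imread(f'pics/{n}0.png'); c=cam(n); m=brown(im)
    for k,uv in L.items(): print(n,k,*locate(c,m,uv,k.rstrip('12')))
    print('slab',rect(c,m,(336,172) if n=='top' else (204,265),15))
    print('base',rect(c,m,(233,165) if n=='top' else (338,275),12))
    for uv in ((208,160),(255,167)) if n=='top' else ((309,268),(370,275)): print('circ',unproj(c,uv,16))
    for uv in ((288,229),(144,197)) if n=='top' else ((265,203),(433,230)): print('cup/hen',unproj(c,uv,30))
E
```

```text
top pillar1 [433.1 154.7] 0.7186768856197249 [215 221  18  17 234]
top pillar2 [ 414.6 -158.6] 0.7814104076241484 [332 230  19  17 247]
top egg [385.7 297.7] 0.684172568224831 [162 239  16  15 191]
top hare [ 403.7 -279.6] 0.8186841569383935 [374 236  22  17 272]
slab ((601.88720703125, -146.44125366210938), (178.84869384765625, 55.525333404541016), -63.88611602783203)
base ((620.0323486328125, 143.2639923095703), (249.00262451171875, 125.08463287353516), 81.57498931884766)
circ [630.6 209.8  16. ]
circ [613.1  77.9  16. ]
cup/hen [438.1 -17.2  30. ]
cup/hen [518.4 375.1  30. ]
scene pillar1 [391.3 160.6] 0.28453901116741165 [327 186  18  13 173]
scene pillar2 [ 371.6 -167.4] 0.2888430568111276 [197 180  18  13 173]
scene egg [362.8 305.2] 0.45793043478756235 [382 182  15  14 175]
scene hare [ 397.8 -278. ] 0.7784937897024422 [150 176  21  36 290]
slab ((602.32763671875, -147.7109375), (178.96456909179688, 58.651283264160156), -63.71621131896973)
base ((628.1177978515625, 140.67652893066406), (247.92247009277344, 125.4627914428711), 81.75720977783203)
circ [612.6  79.3  16. ]
circ [632.2 207.7  16. ]
cup/hen [424.  -16.4  30. ]
cup/hen [514.9 376.2  30. ]
```

>>> step_arm(
  motion=[
    {"slide": [50,40,-10],"dr": [0,0,1.2],"jaw": 85},
    {"slide": [105,85,-20],"dr": [0,0,2.5],"jaw": 85},
    {"slide": [160,128,-32],"dr": [0,0,3.8],"jaw": 85},
    {"slide": [215,172,-45],"dr": [0,0,5.1],"jaw": 85},
    {"slide": [270,215,-56],"dr": [0,0,6.4],"jaw": 85},
    {"slide": [320,255,-66],"dr": [0,0,7.6],"jaw": 85},
    {"slide": [365,290,-76],"dr": [0,0,8.8],"jaw": 85},
    {"slide": [398,317,-82],"dr": [0,0,9.7],"jaw": 85},
  ],
)

```text
clock: 1.1
position: [472.9, 161.8, 278.7]
ee_rot: [-0.655, 0.756, 0.0, 0.0]
contact_force: [1.5, -0.3, 0.1]
gripper_width: 84.8
grasp_force: 0.0
```

```bash
python3 - <<'E'
from h import *
s=arm.read_state(); print(s['position'],R.from_quat(s['ee_rot']).as_matrix()[:,0],s['joints'],s['joint_vel'])
im=shot('wrist','w1.png'); import pickle; pickle.dump(s,open('pics/w1.pkl','wb'))
E
```

```text
[472.8657357  161.75541151 278.7209377 ] [-1.41981380e-01 -9.89869311e-01 -1.85705021e-04] [ 6.54939151e-01  1.18928949e-01 -1.51202292e-01 -1.82491562e-04
 -1.30057726e+00 -7.97353228e-01] [-1.03819584e+00  1.06810154e-01  3.01794882e-01  3.53459649e-04
 -1.98317023e-01  3.81761588e-02]
```

View pics/w1.png

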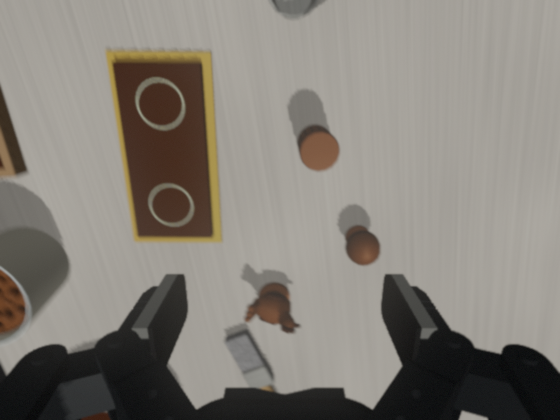

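```bash
cat >> h.py <<'E'
def circ(c,im,uv,z,r=34,rad=28):
    # pale ring pixels near uv -> plane z -> circle fit of fixed radius
    g=im[...,0].astype(int); v,u=np.mgrid[:g.shape[0],:g.shape[1]]
    m=(g>95)&(np.hypot(u-uv[0],v-uv[1])<r)
    P=np.array([unproj(c,q,z)[:2] for q in np.c_[u[m],v[m]].astype(float)])
    f=least_squares(lambda q:np.hypot(*(P-q[:2]).T)-q[2],[*P.mean(0),rad],loss='soft_l1')
    return f.x,len(P),np.sqrt(np.mean(f.fun**2))
E
python3 - <<'E'
from h import *; import pickle
np.set_printoptions(precision=1,suppress=True)
im=cv2.imread('pics/w1.png'); s=pickle.load(open('pics/w1.pkl','rb')); c=cam('wrist',s); m=brown(im)
A=circ(c,im,(161,103),16); B=circ(c,im,(171,205),16); print(A,B)
d=B[0][:2]-A[0][:2]; print(np.hypot(*d),np.degrees(np.arctan2(d[1],d[0])),(A[0]+B[0])/2)
for k,uv in (('pillar',(319,147)),('egg',(362,245))): print(k,*locate(c,m,uv,k))
p=unproj(c,np.array([319,152.]),75); print(p, im[160,319], im[125,319], im[240,362])
E
```

```text
(array([612.5,  78.4,  28. ]), 403, np.float64(0.9756031486206198)) (array([632.1, 207.5,  28. ]), 243, np.float64(0.8999637727070326))
130.5557375179408 81.38830570870854 [622.3 142.9  28. ]
pillar [430.1 155.1] 0.7369584601061346 [ 300  131   38   39 1154]
egg [381.5 305.7] 0.5398206692024967 [350 237  29  27 597]
[431.4 152.6  75. ] [ 70  93 129] [83 88 94] [55 66 84]
```

```bash
cat >> h.py <<'E'
def brown(im):
    b,g,r=[cv2.GaussianBlur(im,(3,3),0)[...,i].astype(int) for i in range(3)]
    return ((r-b>8)&(r>1.3*b)&(r<190)).astype(np.uint8)
PROF['ptop']=[(75,22)]
E
python3 - <<'E'
from h import *; import pickle
np.set_printoptions(precision=1,suppress=True)
im=cv2.imread('pics/w1.png'); s=pickle.load(open('pics/w1.pkl','rb')); c=cam('wrist',s); m=brown(im)
for k,uv in (('pillar',(319,147)),('egg',(362,245))): print(k,*locate(c,m,uv,k))
for n,L in (('top',dict(pillar1=(224,230),pillar2=(341,239),egg=(170,246),hare=(385,244))),('scene',dict(pillar1=(335,202),pillar2=(207,197),egg=(388,192),hare=(159,192)))):
    im=cv2.imread(f'pics/{n}0.png'); c=cam(n); m=brown(im)
    for k,uv in L.items(): print(n,k,*locate(c,m,uv,k.rstrip('12')))
E
```

```text
pillar [430.5 153.4] 0.8617830374491986 [ 299  127   40   44 1325]
egg [384.4 297.8] 0.8700081921178104 [347 226  32  39 926]
top pillar1 [432.8 154.2] 0.8796766788885336 [214 220  20  19 283]
top pillar2 [ 414.4 -159.1] 0.901356863544354 [332 229  20  19 284]
top egg [385.3 297.6] 0.8198244509402965 [161 239  18  16 227]
top hare [ 403.5 -279.9] 0.9261165049811428 [374 236  23  18 308]
scene pillar1 [428.5 152.2] 0.8839152472716969 [325 186  20  34 536]
scene pillar2 [ 409.3 -160.1] 0.9053239970919607 [196 180  21  34 541]
scene egg [380.  296.9] 0.9606685120241711 [379 181  19  25 347]
scene hare [ 401.4 -280.8] 0.9723448437413907 [149 175  22  37 540]
```

```bash
cat > go.py <<'E'
import sys
from h import *
np.set_printoptions(precision=2,suppress=True)
s=arm.read_state(); M=R.from_quat(s['ee_rot']).as_matrix()
x,y,z,w=map(float,sys.argv[1:5])
yaw=np.degrees(np.arctan2(M[1,0],M[0,0]))
print('clock',s['clock'],'pos',s['position'],'yaw',yaw,'tilt',M[2,:2],'w',s['gripper_width'],'v',np.abs(s['joint_vel']).max())
print('slide',M.T@(np.array([x,y,z])-s['position']),'drz',-((w-yaw+180)%360-180)/8)
E
python3 go.py 430.8 153.5 130 -98.6
```

```text
clock 1.15 pos [475.74 156.79 280.01] yaw -98.67007796438492 tilt [ 0. -0.] w 85.27907910516903 v 0.10234734090372219
slide [  9.8   44.3  149.92] drz -0.008759745548115205
```

>>> step_arm(
  motion=[
    {"slide": [2,11,40],"dr": [0,0,0],"jaw": 85},
    {"slide": [5,22,80],"dr": [0,0,0],"jaw": 85},
    {"slide": [7,34,120],"dr": [0,0,0],"jaw": 85},
    {"slide": [9,42,155],"dr": [0,0,0],"jaw": 85},
    {"slide": [9,44,170],"dr": [0,0,0],"jaw": 85},
    {"slide": [9,44,170],"dr": [0,0,0],"jaw": 85},
    {"slide": [9,44,170],"dr": [0,0,0],"jaw": 85},
    {"slide": [9,44,170],"dr": [0,0,0],"jaw": 85},
  ],
)

```text
clock: 2.15
position: [428.2, 161.2, 109.4]
ee_rot: [-0.657, 0.754, -0.0, 0.001]
contact_force: [1.0, -0.2, -0.1]
gripper_width: 84.8
grasp_force: 0.0
```

```bash
python3 go.py 430.8 153.5 32 -98.6
```

```text
clock 2.15 pos [428.19 161.21 109.35] yaw -97.93100261492123 tilt [-0. -0.] w 84.75193890748129 v 0.005026829508983243
slide [ 7.39 -3.54 77.35] drz 0.083624673134846
```

>>> step_arm(
  motion=[
    {"slide": [4,-2,15],"dr": [0,0,0.08],"jaw": 85},
    {"slide": [7.4,-3.5,40],"dr": [0,0,0.08],"jaw": 85},
    {"slide": [7.4,-3.5,62],"dr": [0,0,0.08],"jaw": 85},
    {"slide": [7.4,-3.5,74],"dr": [0,0,0.08],"jaw": 85},
    {"slide": [7.4,-3.5,77],"dr": [0,0,0.08],"jaw": 85},
    {"slide": [7.4,-3.5,77],"dr": [0,0,0.08],"jaw": 60},
    {"slide": [7.4,-3.5,77],"dr": [0,0,0.08],"jaw": 30},
    {"slide": [7.4,-3.5,77],"dr": [0,0,0.08],"jaw": 30},
  ],
)

```text
clock: 3.15
position: [430.8, 153.5, 32.7]
ee_rot: [-0.653, 0.758, -0.0, 0.001]
contact_force: [-0.2, 0.7, 5.2]
gripper_width: 41.0
grasp_force: 59.8
```

```bash
python3 go.py 632.1 207.5 100 -98.6; python3 -c "
from h import *
im=shot('wrist','w2.png')"
```

```text
clock 3.15 pos [430.79 153.47  32.66] yaw -98.5300459932601 tilt [-0. -0.] w 41.04082886127606 v 0.0037540231396167977
slide [ -83.38 -191.18  -66.91] drz 0.008744250842486423
```

View pics/w2.png

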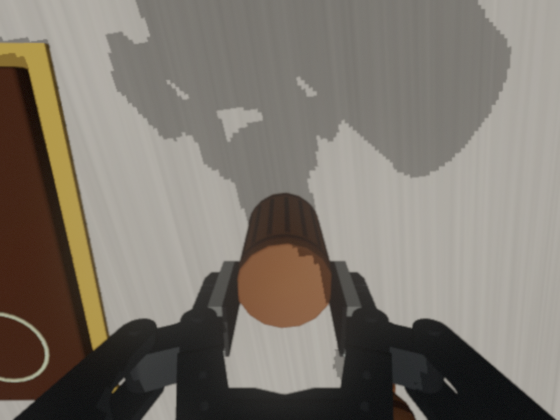

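```bash
python3 - <<'E'
from h import *
np.set_printoptions(precision=1,suppress=True)
s=arm.read_state(); c=cam('wrist',s); im=cv2.imread('pics/w2.png'); M=R.from_quat(s['ee_rot']).as_matrix()
for z in (75,74):
  for o in (-4,-2,0,2,4):
    xy=(s['position']+M[:,0]*o)[:2]
    P=proj(c,np.c_[xy[0]+22*np.cos(a),xy[1]+22*np.sin(a),0*a+z]); print(z,o,P.min(0),P.max(0))
    h=sil(c,PROF['pillar'],xy)[:,0]; print('  sil',h.min(0),h.max(0))
m=brown(im); bm,ce,st=blob(m,(284,265)); print(st)
E
```

```text
75 -4 [232.1 250.3] [330.1 334.7]
  sil [232.1 196.6] [330.1 334.7]
75 -2 [231.9 246.1] [330.2 331.2]
  sil [231.9 193.6] [330.2 331.2]
75 0 [231.7 241.8] [330.4 327.7]
  sil [231.7 190.6] [330.4 327.7]
75 2 [231.5 237.6] [330.6 324.1]
  sil [231.5 187.6] [330.6 324.1]
75 4 [231.2 233.2] [330.8 320.5]
  sil [231.2 184.5] [330.8 320.5]
74 -4 [232.4 249.3] [329.8 333.3]
  sil [232.1 196.6] [330.1 334.7]
74 -2 [232.2 245.1] [330.  329.8]
  sil [231.9 193.6] [330.2 331.2]
74 0 [232.  240.8] [330.2 326.2]
  sil [231.7 190.6] [330.4 327.7]
74 2 [231.8 236.6] [330.4 322.7]
  sil [231.5 187.6] [330.6 324.1]
74 4 [231.6 232.3] [330.6 319.1]
  sil [231.2 184.5] [330.8 320.5]
[ 236  194   98  134 9944]
```

>>> step_arm(
  motion=[
    {"slide": [0,0,-10],"dr": [0,0,0],"jaw": 30},
    {"slide": [0,0,-32],"dr": [0,0,0],"jaw": 30},
    {"slide": [-6,-15,-50],"dr": [0,0,0],"jaw": 30},
    {"slide": [-20,-47,-55],"dr": [0,0,0],"jaw": 30},
    {"slide": [-38,-88,-55],"dr": [0,0,0],"jaw": 30},
    {"slide": [-56,-130,-55],"dr": [0,0,0],"jaw": 30},
    {"slide": [-73,-168,-55],"dr": [0,0,0],"jaw": 30},
    {"slide": [-83.4,-191,-55],"dr": [0,0,0],"jaw": 30},
  ],
)

```text
clock: 4.2
position: [632.7, 207.2, 86.3]
ee_rot: [-0.652, 0.758, 0.0, -0.0]
contact_force: [-0.2, -0.6, -2.2]
gripper_width: 41.1
grasp_force: 61.0
```

```bash
python3 go.py 632.1 207.5 49 -98.6
```

```text
clock 4.2 pos [632.7  207.25  86.31] yaw -98.60001502976971 tilt [-0.  0.] w 41.10497167370358 v 0.5267479615385366
slide [-0.16  0.62 37.31] drz -1.878721214154666e-06
```

>>> step_arm(
  motion=[
    {"slide": [0,0,8],"dr": [0,0,0],"jaw": 30},
    {"slide": [0,0,18],"dr": [0,0,0],"jaw": 30},
    {"slide": [0,0,26],"dr": [0,0,0],"jaw": 30},
    {"slide": [0,0,31],"dr": [0,0,0],"jaw": 30},
    {"slide": [0,0,33],"dr": [0,0,0],"jaw": 30},
    {"slide": [0,0,33],"dr": [0,0,0],"jaw": 30},
    {"slide": [0,0,33],"dr": [0,0,0],"jaw": 30},
    {"slide": [0,0,33],"dr": [0,0,0],"jaw": 30},
  ],
)

```text
clock: 5.2
position: [631.4, 207.1, 53.8]
ee_rot: [-0.652, 0.758, -0.0, 0.0]
contact_force: [0.1, 0.5, -2.1]
gripper_width: 41.0
grasp_force: 61.1
```

```bash
python3 go.py 632.1 207.5 48.7 -98.6; python3 -c "
from h import *
s=arm.read_state();print(s['contact_force'])
im=shot('wrist','w3.png')"
```

```text
clock 5.2 pos [631.41 207.06  53.77] yaw -98.56696020314543 tilt [-0. -0.] w 40.956395943593925 v 0.0016167828144351382
slide [-0.53 -0.62  5.07] drz 0.004129974606819076
[ 0.07642486  0.51609023 -2.09355814]
```

>>> step_arm(
  motion=[
    {"slide": [0,-0.6,1],"dr": [0,0,0],"jaw": 30},
    {"slide": [0,-0.6,2],"dr": [0,0,0],"jaw": 30},
    {"slide": [0,-0.6,3],"dr": [0,0,0],"jaw": 30},
    {"slide": [0,-0.6,3.8],"dr": [0,0,0],"jaw": 30},
    {"slide": [0,-0.6,4.4],"dr": [0,0,0],"jaw": 30},
    {"slide": [0,-0.6,4.8],"dr": [0,0,0],"jaw": 30},
    {"slide": [0,-0.6,5.2],"dr": [0,0,0],"jaw": 30},
    {"slide": [0,-0.6,5.2],"dr": [0,0,0],"jaw": 30},
  ],
)

```text
clock: 6.25
position: [631.9, 206.9, 48.8]
ee_rot: [-0.652, 0.758, -0.0, 0.0]
contact_force: [-0.7, -0.2, 2.3]
gripper_width: 41.0
grasp_force: 61.4
```

```bash
python3 go.py 632.1 207.5 48.7 -98.6; python3 -c "
from h import *
s=arm.read_state();print(s['contact_force'])"
```

```text
clock 6.25 pos [631.93 206.94  48.8 ] yaw -98.5570676682762 tilt [-0. -0.] w 41.02823958972737 v 0.00170582268073688
slide [-0.58 -0.09  0.1 ] drz 0.005366541465473773
[-0.71882929 -0.19148439  2.34881395]
```

>>> step_arm(
  motion=[
    {"slide": [0,0,0],"dr": [0,0,0],"jaw": 48},
    {"slide": [0,0,0],"dr": [0,0,0],"jaw": 65},
    {"slide": [0,0,0],"dr": [0,0,0],"jaw": 85},
    {"slide": [0,0,-10],"dr": [0,0,0],"jaw": 85},
    {"slide": [0,0,-40],"dr": [0,0,0],"jaw": 85},
    {"slide": [0,0,-85],"dr": [0,0,0],"jaw": 85},
    {"slide": [10,10,-135],"dr": [0,0,0],"jaw": 85},
    {"slide": [40,25,-180],"dr": [0,0,0],"jaw": 85},
  ],
)

```text
clock: 7.25
position: [601.5, 171.5, 230.7]
ee_rot: [-0.653, 0.757, -0.0, 0.001]
contact_force: [0.8, -0.6, 0.7]
gripper_width: 85.4
grasp_force: 0.0
```

```bash
python3 go.py 460 -70 260 -98.6
```

```text
clock 7.25 pos [601.46 171.54 230.72] yaw -98.48226270151851 tilt [-0. -0.] w 85.35572551907822 v 0.5950369261850535
slide [259.73 104.23 -29.73] drz 0.014717162310184051
```

>>> step_arm(
  motion=[
    {"slide": [40,10,-10],"dr": [0,0,0],"jaw": 85},
    {"slide": [95,22,-20],"dr": [0,0,0],"jaw": 85},
    {"slide": [155,37,-30],"dr": [0,0,0],"jaw": 85},
    {"slide": [215,52,-30],"dr": [0,0,0],"jaw": 85},
    {"slide": [275,66,-30],"dr": [0,0,0],"jaw": 85},
    {"slide": [330,80,-30],"dr": [0,0,0],"jaw": 85},
    {"slide": [370,90,-30],"dr": [0,0,0],"jaw": 85},
    {"slide": [388,94,-30],"dr": [0,0,0],"jaw": 85},
  ],
)

```text
clock: 8.25
position: [449.3, -200.5, 259.4]
ee_rot: [-0.651, 0.759, -0.001, 0.0]
contact_force: [0.8, -0.2, 0.2]
gripper_width: 84.9
grasp_force: 0.0
```

```bash
python3 - <<'E'
from h import *; import pickle
s=arm.read_state(); print(s['position'],np.abs(s['joint_vel']).max()); pickle.dump(s,open('pics/w4.pkl','wb')); shot('wrist','w4.png')
E
```

```text
[ 449.32314672 -200.46266439  259.38403577] 0.2912145551068987
```

View pics/w4.png

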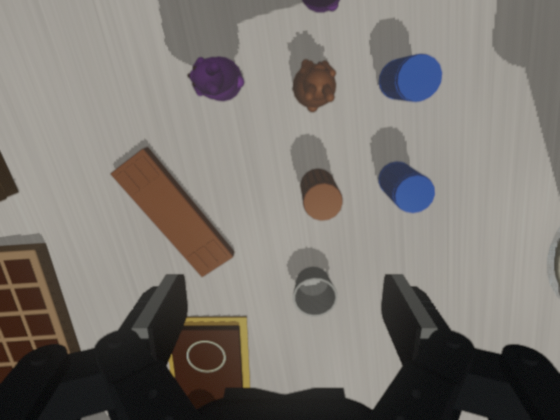

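```bash
python3 - <<'E'
from h import *; import pickle
np.set_printoptions(precision=1,suppress=True)
im=cv2.imread('pics/w4.png'); s=pickle.load(open('pics/w4.pkl','rb')); c=cam('wrist',s); m=brown(im)
print(*locate(c,m,(322,195),'pillar')); print(*locate(c,m,(315,85),'hare'))
for z in (9,18): print('slab',z,rect(c,m,(172,212),z))
hsv=cv2.cvtColor(im,cv2.COLOR_BGR2HSV); bl=((hsv[...,0]>105)&(hsv[...,0]<160)&(hsv[...,1]>90)).astype(np.uint8)
for uv,k in (((410,190),'pillar'),((412,78),'pillar'),((217,78),'hare')): print(k,*locate(c,bl,uv,k))
cv2.imwrite('pics/w4c.png',cv2.resize(im[40:130,180:450],None,fx=2.9,fy=2.9,interpolation=cv2.INTER_CUBIC))
E
python3 go.py 412 -159.5 110 -98.6
```

```text
[ 411.7 -155.6] 0.8625360971913341 [ 303  170   40   51 1458]
[ 401.  -279.4] 1.0492140702478165 [ 294   60   42   52 1598]
slab 9 ((602.4617309570312, -144.85589599609375), (182.9249725341797, 61.51089096069336), -63.77973556518555)
slab 18 ((598.9207153320312, -147.79736328125), (179.0604705810547, 60.21136474609375), -63.77974319458008)
pillar [ 309.9 -150.2] 0.8370488351241857 [ 381  163   54   50 1476]
pillar [ 301.1 -270.6] 0.8117333514754064 [ 385   54   57   48 1862]
hare [ 515.7 -308.5] 0.4864139498478731 [191  58  38  35 709]
clock 8.3 pos [ 449.01 -201.18  259.32] yaw -98.73621997703933 tilt [ 0. -0.] w 85.02674787767369 v 0.05891154681702622
slide [-35.67  43.08 149.25] drz -0.01702749712991647
```

View pics/w4c.png

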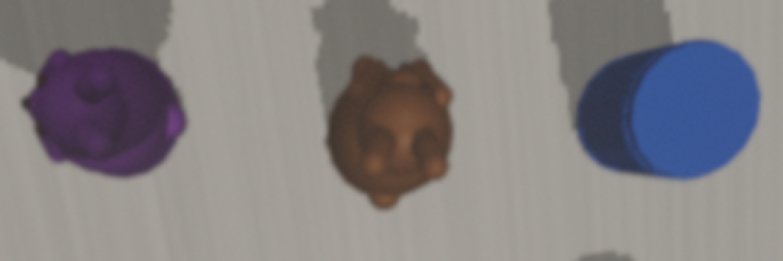

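>>> step_arm(
  motion=[
    {"slide": [-9,10,35],"dr": [0,0,0],"jaw": 85},
    {"slide": [-19,22,80],"dr": [0,0,0],"jaw": 85},
    {"slide": [-29,34,120],"dr": [0,0,0],"jaw": 85},
    {"slide": [-37,43,145],"dr": [0,0,0],"jaw": 85},
    {"slide": [-37,43,155],"dr": [0,0,0],"jaw": 85},
    {"slide": [-37,43,155],"dr": [0,0,0],"jaw": 85},
    {"slide": [-37,43,155],"dr": [0,0,0],"jaw": 85},
    {"slide": [-37,43,155],"dr": [0,0,0],"jaw": 85},
  ],
)

```text
clock: 9.3
position: [414.4, -155.9, 104.2]
ee_rot: [-0.652, 0.758, -0.001, 0.001]
contact_force: [0.4, -0.1, -0.2]
gripper_width: 85.0
grasp_force: 0.0
```

```bash
python3 go.py 412 -158 32.6 -98.6; python3 - <<'E'
from h import *
np.set_printoptions(precision=1,suppress=True)
s=arm.read_state(); c=cam('wrist',s); im=shot('wrist','w5.png'); m=brown(im)
print(*locate(c,m,(284,230),'pillar'))
for y in (-156,-158,-160):
    h=sil(c,PROF['pillar'],(412,y))[:,0]; print(y,h.min(0),h.max(0))
E
```

```text
clock 9.3 pos [ 414.36 -155.85  104.18] yaw -98.58432083927588 tilt [-0. -0.] w 85.0292784348817 v 0.008775601222037289
slide [ 2.49  2.17 71.58] drz 0.0019598950905148627
[ 412.1 -156.7] 0.9236325006676934 [ 253  167   67   86 4418]
-156 [251.6 165. ] [320.2 255.1]
-158 [251.  162.6] [319.8 252.4]
-160 [250.4 160.3] [319.5 249.7]
```

>>> step_arm(
  motion=[
    {"slide": [1,1,15],"dr": [0,0,0],"jaw": 85},
    {"slide": [1.7,2,38],"dr": [0,0,0],"jaw": 85},
    {"slide": [1.7,2,58],"dr": [0,0,0],"jaw": 85},
    {"slide": [1.7,2,69],"dr": [0,0,0],"jaw": 85},
    {"slide": [1.7,2,71.6],"dr": [0,0,0],"jaw": 85},
    {"slide": [1.7,2,71.6],"dr": [0,0,0],"jaw": 60},
    {"slide": [1.7,2,71.6],"dr": [0,0,0],"jaw": 30},
    {"slide": [1.7,2,71.6],"dr": [0,0,0],"jaw": 30},
  ],
)

```text
clock: 10.35
position: [412.3, -157.2, 32.8]
ee_rot: [-0.653, 0.758, -0.001, 0.001]
contact_force: [0.5, -0.3, 4.6]
gripper_width: 41.4
grasp_force: 59.9
```

```bash
python3 go.py 612.5 78.4 92 -98.6; python3 - <<'E'
from h import *
np.set_printoptions(precision=1,suppress=True)
s=arm.read_state(); c=cam('wrist',s); M=R.from_quat(s['ee_rot']).as_matrix(); im=shot('wrist','w6.png'); m=brown(im)
print(s['grasp_force'],s['contact_force'])
bm,ce,st=blob(m,(284,265)); print(st)
for o in (-2,0,2):
    h=sil(c,PROF['pillar'],(s['position']+M[:,0]*o)[:2])[:,0]; print(o,h.min(0),h.max(0))
E
```

```text
clock 10.35 pos [ 412.25 -157.16   32.81] yaw -98.52707844662032 tilt [ 0. -0.] w 41.35986586685045 v 0.0021871520848870153
slide [-262.63 -163.24  -58.88] drz 0.009115194172458985
59.879114627838135 [ 0.5 -0.3  4.6]
[ 236  194   97  133 9818]
-2 [231.9 193.6] [330.2 330.9]
0 [231.7 190.6] [330.4 327.4]
2 [231.5 187.5] [330.6 323.8]
```

>>> step_arm(
  motion=[
    {"slide": [0,0,-12],"dr": [0,0,0],"jaw": 30},
    {"slide": [-2,-1,-38],"dr": [0,0,0],"jaw": 30},
    {"slide": [-20,-12,-57],"dr": [0,0,0],"jaw": 30},
    {"slide": [-55,-34,-60],"dr": [0,0,0],"jaw": 30},
    {"slide": [-98,-61,-60],"dr": [0,0,0],"jaw": 30},
    {"slide": [-143,-89,-60],"dr": [0,0,0],"jaw": 30},
    {"slide": [-188,-117,-60],"dr": [0,0,0],"jaw": 30},
    {"slide": [-225,-140,-60],"dr": [0,0,0],"jaw": 30},
  ],
)

```text
clock: 11.4
position: [584.0, 46.3, 92.0]
ee_rot: [-0.653, 0.758, 0.0, 0.0]
contact_force: [0.2, 0.0, -1.1]
gripper_width: 40.9
grasp_force: 61.1
```

```bash
python3 go.py 612.5 78.4 54 -98.6
```

```text
clock 11.4 pos [583.96  46.31  92.04] yaw -98.5357027110331 tilt [-0.  0.] w 40.852756448067616 v 0.5869664165361111
slide [-35.96 -23.46  38.05] drz 0.008037161120860503
```

>>> step_arm(
  motion=[
    {"slide": [-17,-11,0],"dr": [0,0,0],"jaw": 30},
    {"slide": [-30,-19,5],"dr": [0,0,0],"jaw": 30},
    {"slide": [-36.5,-23,15],"dr": [0,0,0],"jaw": 30},
    {"slide": [-36.5,-23,26],"dr": [0,0,0],"jaw": 30},
    {"slide": [-36.5,-23,34],"dr": [0,0,0],"jaw": 30},
    {"slide": [-36.5,-23,38],"dr": [0,0,0],"jaw": 30},
    {"slide": [-36.5,-23,38],"dr": [0,0,0],"jaw": 30},
    {"slide": [-36.5,-23,38],"dr": [0,0,0],"jaw": 30},
  ],
)

```text
clock: 12.4
position: [611.6, 77.2, 54.1]
ee_rot: [-0.652, 0.758, -0.0, 0.0]
contact_force: [-0.7, 0.7, -1.7]
gripper_width: 41.0
grasp_force: 61.0
```

```bash
python3 go.py 612.5 78.4 48.7 -98.6
```

```text
clock 12.4 pos [611.61  77.25  54.14] yaw -98.57474275260618 tilt [-0. -0.] w 41.023010771548584 v 0.003175614174546171
slide [-1.27 -0.7   5.44] drz 0.00315715592422805
```

>>> step_arm(
  motion=[
    {"slide": [-0.6,-0.7,1],"dr": [0,0,0],"jaw": 30},
    {"slide": [-0.6,-0.7,2],"dr": [0,0,0],"jaw": 30},
    {"slide": [-0.6,-0.7,3],"dr": [0,0,0],"jaw": 30},
    {"slide": [-0.6,-0.7,4],"dr": [0,0,0],"jaw": 30},
    {"slide": [-0.6,-0.7,4.7],"dr": [0,0,0],"jaw": 30},
    {"slide": [-0.6,-0.7,5.2],"dr": [0,0,0],"jaw": 30},
    {"slide": [-0.6,-0.7,5.5],"dr": [0,0,0],"jaw": 30},
    {"slide": [-0.6,-0.7,5.5],"dr": [0,0,0],"jaw": 30},
  ],
)

```text
clock: 13.4
position: [612.2, 77.8, 48.8]
ee_rot: [-0.652, 0.758, -0.0, 0.0]
contact_force: [-3.0, -0.3, 4.5]
gripper_width: 40.9
grasp_force: 61.7
```

>>> step_arm(
  motion=[
    {"slide": [0,0,0],"dr": [0,0,0],"jaw": 48},
    {"slide": [0,0,0],"dr": [0,0,0],"jaw": 65},
    {"slide": [0,0,0],"dr": [0,0,0],"jaw": 85},
    {"slide": [0,0,-10],"dr": [0,0,0],"jaw": 85},
    {"slide": [0,0,-45],"dr": [0,0,0],"jaw": 85},
    {"slide": [0,5,-95],"dr": [0,0,0],"jaw": 85},
    {"slide": [-10,30,-145],"dr": [0,0,0],"jaw": 85},
    {"slide": [-30,65,-190],"dr": [0,0,0],"jaw": 85},
  ],
)

```text
clock: 14.4
position: [552.2, 117.1, 240.7]
ee_rot: [-0.652, 0.758, -0.0, 0.001]
contact_force: [0.8, 0.1, 0.3]
gripper_width: 85.1
grasp_force: 0.0
```

```bash
python3 go.py 480 150 260 -98.6
```

```text
clock 14.4 pos [552.24 117.05 240.71] yaw -98.66366716122182 tilt [-0. -0.] w 85.09531804056523 v 0.6662211760887415
slide [-21.71  76.34 -19.41] drz -0.007958395152726894
```

>>> step_arm(
  motion=[
    {"slide": [-8,28,-8],"dr": [0,0,0],"jaw": 85},
    {"slide": [-18,60,-16],"dr": [0,0,0],"jaw": 85},
    {"slide": [-25,85,-20],"dr": [0,0,0],"jaw": 85},
    {"slide": [-25,90,-20],"dr": [0,0,0],"jaw": 85},
    {"slide": [-25,90,-20],"dr": [0,0,0],"jaw": 85},
    {"slide": [-25,90,-20],"dr": [0,0,0],"jaw": 85},
    {"slide": [-25,90,-20],"dr": [0,0,0],"jaw": 85},
    {"slide": [-25,90,-20],"dr": [0,0,0],"jaw": 85},
  ],
)

```text
clock: 15.4
position: [467.4, 155.0, 257.8]
ee_rot: [-0.652, 0.758, -0.0, -0.0]
contact_force: [0.4, -0.2, 0.1]
gripper_width: 85.0
grasp_force: 0.0
```

```bash
python3 - <<'E'
from h import *; import pickle
np.set_printoptions(precision=1,suppress=True)
s=arm.read_state(); print(s['position'],np.abs(s['joint_vel']).max()); pickle.dump(s,open('pics/w7.pkl','wb')); im=shot('wrist','w7.png')
c=cam('wrist',s); m=brown(im)
for k,p in (('A',(612.5,78.4)),('B',(632.1,207.5))):
    print(k,proj(c,[*p,16]),proj(c,[*p,91]))
    h=sil(c,PROF['pillar'],p,16)[:,0]; print(h.min(0),h.max(0))
p=proj(c,[384,298,30])[0]; print(p,*locate(c,m,p,'egg')); h=sil(c,PROF['egg'],(384,298))[:,0]; print(h.min(0),h.max(0))
E
python3 go.py 384 298 90 -98.6
```

```text
[467.4 155.  257.8] 0.0038837615739628346
A [[150.5 112.7]] [[122.  118.5]]
[98.7 92.8] [169.5 141.5]
B [[163.4 216.9]] [[140.6 241.7]]
[120.1 200.8] [180.5 259.8]
[362.6 258.2] [381.4 304.6] 0.7375001496170428 [348 245  34  34 895]
[345.  236.1] [381.9 277.3]
clock 15.45 pos [467.28 155.07 257.89] yaw -98.6000584431662 tilt [0. 0.] w 84.90860116025762 v 0.0036055487864959457
slide [-128.95  103.66  167.87] drz -7.305395776313617e-06
```

View pics/w7.png

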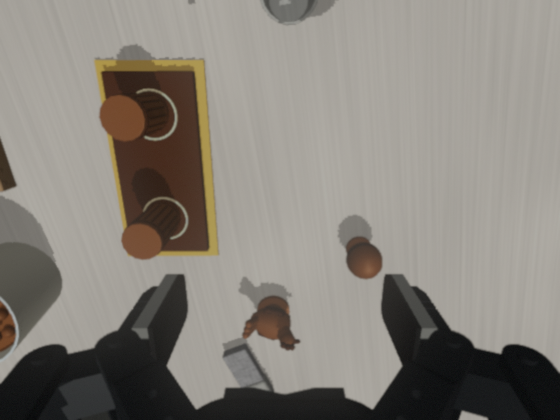

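>>> step_arm(
  motion=[
    {"slide": [-20,16,22],"dr": [0,0,0],"jaw": 85},
    {"slide": [-50,40,55],"dr": [0,0,0],"jaw": 85},
    {"slide": [-83,67,92],"dr": [0,0,0],"jaw": 85},
    {"slide": [-110,90,128],"dr": [0,0,0],"jaw": 85},
    {"slide": [-129,104.5,148],"dr": [0,0,0],"jaw": 85},
    {"slide": [-129,104.5,152],"dr": [0,0,0],"jaw": 85},
    {"slide": [-129,104.5,152],"dr": [0,0,0],"jaw": 85},
    {"slide": [-129,104.5,152],"dr": [0,0,0],"jaw": 85},
  ],
)

```text
clock: 16.45
position: [383.7, 298.3, 107.0]
ee_rot: [-0.652, 0.758, 0.0, 0.001]
contact_force: [-0.0, -0.2, -0.2]
gripper_width: 84.7
grasp_force: 0.0
```

```bash
python3 - <<'E'
from h import *; import pickle
np.set_printoptions(precision=1,suppress=True)
s7=pickle.load(open('pics/w7.pkl','rb')); im=cv2.imread('pics/w7.png'); c=cam('wrist',s7)
m=(cv2.GaussianBlur(im,(3,3),0)[...,2]>85).astype(np.uint8)&brown(im)
for uv in ((123,119),(142,240)):
    bm,ce,st=blob(m,uv); print('pillar top',ce,st,unproj(c,ce,91))
s=arm.read_state(); im=shot('wrist','w8.png'); c=cam('wrist',s); m=brown(im)
p=proj(c,[383,298.5,30])[0]; print(p,*locate(c,m,p,'egg')); h=sil(c,PROF['egg'],(383,298.5))[:,0]; print(h.min(0),h.max(0))
E
python3 go.py 383 298.5 18 -98.6
```

```text
pillar top [158.3 106.4] [137  88  42  54 173] [575.   72.6  91. ]
pillar top [162.5 202.1] [143 197  46  22 129] [596.6 166.8  91. ]
[283.6 201.3] [383.7 298. ] 0.9441145310918225 [ 254  170   58   64 2829]
[253.3 169.5] [313.7 233.3]
clock 16.5 pos [383.69 298.25 107.07] yaw -98.63357510654434 tilt [-0. -0.] w 84.74074742740329 v 0.0037471214718485676
slide [-0.    0.8  89.07] drz -0.004196888318041658
```

View pics/w8.png

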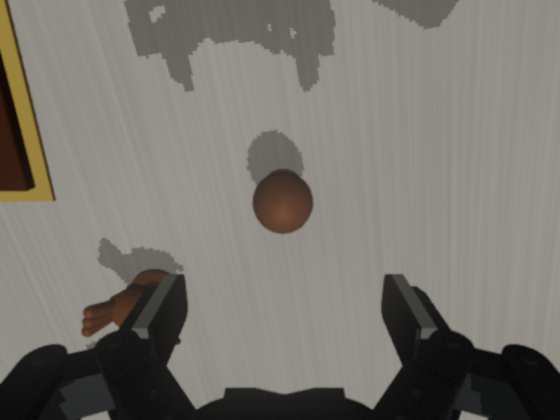

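>>> step_arm(
  motion=[
    {"slide": [0,0.7,15],"dr": [0,0,0],"jaw": 85},
    {"slide": [0,0.7,42],"dr": [0,0,0],"jaw": 85},
    {"slide": [0,0.7,70],"dr": [0,0,0],"jaw": 85},
    {"slide": [0,0.7,87],"dr": [0,0,0],"jaw": 85},
    {"slide": [0,0.7,92],"dr": [0,0,0],"jaw": 85},
    {"slide": [0,0.7,92],"dr": [0,0,0],"jaw": 60},
    {"slide": [0,0.7,92],"dr": [0,0,0],"jaw": 35},
    {"slide": [0,0.7,92],"dr": [0,0,0],"jaw": 35},
  ],
)

```text
clock: 17.5
position: [383.6, 299.6, 15.7]
ee_rot: [-0.653, 0.758, -0.0, 0.002]
contact_force: [2.2, -2.0, 4.4]
gripper_width: 35.9
grasp_force: 27.9
```

```bash
python3 go.py 622.3 142.9 160 -98.6; python3 - <<'E'
from h import *
np.set_printoptions(precision=1,suppress=True)
s=arm.read_state(); c=cam('wrist',s); M=R.from_quat(s['ee_rot']).as_matrix(); im=shot('wrist','w9.png'); m=brown(im)
bm,ce,st=blob(m,(284,265)); print(st)
for o in (-2,0,2):
    h=sil(c,PROF['egg'],(s['position']+M[:,0]*o)[:2])[:,0]; print(o,h.min(0),h.max(0))
E
```

```text
clock 17.5 pos [383.57 299.58  15.69] yaw -98.49827154278832 tilt [-0. -0.] w 35.927918731824676 v 0.008105389104672648
slide [ 119.29 -259.62 -143.98] drz 0.01271605715145796
[ 240  204   89  106 7044]
-2 [236.1 208.7] [326.7 311. ]
0 [236.  205.5] [326.9 307.4]
2 [235.8 202.3] [327.  303.7]
```

View pics/w9.png

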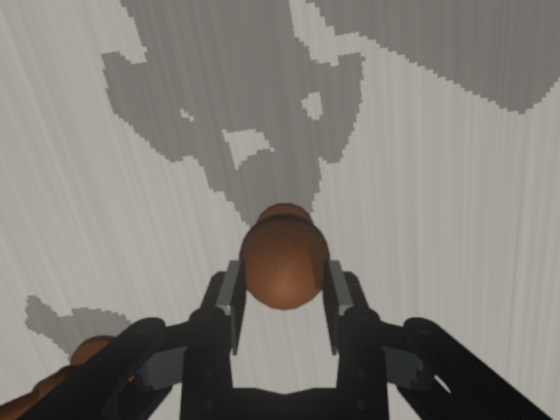

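>>> step_arm(
  motion=[
    {"slide": [0,0,-5],"dr": [0,0,0],"jaw": 35},
    {"slide": [0,0,-20],"dr": [0,0,0],"jaw": 35},
    {"slide": [0,0,-45],"dr": [0,0,0],"jaw": 35},
    {"slide": [5,-11,-75],"dr": [0,0,0],"jaw": 35},
    {"slide": [18,-39,-105],"dr": [0,0,0],"jaw": 35},
    {"slide": [37,-80,-128],"dr": [0,0,0],"jaw": 35},
    {"slide": [57,-124,-140],"dr": [0,0,0],"jaw": 35},
    {"slide": [77,-168,-144],"dr": [0,0,0],"jaw": 35},
  ],
)

```text
clock: 18.55
position: [538.2, 196.8, 159.7]
ee_rot: [-0.652, 0.758, 0.0, 0.001]
contact_force: [-0.2, 0.9, -0.3]
gripper_width: 35.4
grasp_force: 26.8
```

```bash
python3 go.py 622.3 142.9 160 -98.6
```

```text
clock 18.55 pos [538.16 196.83 159.68] yaw -98.54333143774043 tilt [-0. -0.] w 35.40948955676532 v 0.6855630943158005
slide [ 40.83 -91.22  -0.26] drz 0.007083570282446772
```

>>> step_arm(
  motion=[
    {"slide": [17,-37,0],"dr": [0,0,0],"jaw": 35},
    {"slide": [31,-67,0],"dr": [0,0,0],"jaw": 35},
    {"slide": [39,-85,0],"dr": [0,0,0],"jaw": 35},
    {"slide": [42,-91,0],"dr": [0,0,0],"jaw": 35},
    {"slide": [42,-91,0],"dr": [0,0,0],"jaw": 35},
    {"slide": [42,-91,0],"dr": [0,0,0],"jaw": 35},
    {"slide": [42,-91,0],"dr": [0,0,0],"jaw": 35},
    {"slide": [42,-91,0],"dr": [0,0,0],"jaw": 35},
  ],
)

```text
clock: 19.55
position: [620.3, 142.7, 158.4]
ee_rot: [-0.653, 0.758, -0.0, 0.0]
contact_force: [0.4, 0.1, -0.9]
gripper_width: 35.6
grasp_force: 26.8
```

```bash
python3 go.py 622.3 142.9 37 -98.6; python3 - <<'E'
from h import *
np.set_printoptions(precision=1,suppress=True)
s=arm.read_state(); c=cam('wrist',s); M=R.from_quat(s['ee_rot']).as_matrix(); im=shot('wrist','w10.png'); m=brown(im)
print(s['contact_force'],s['grasp_force'])
bm,ce,st=blob(m,(284,265)); print(st)
for dz in (0,3):
  for o in (-2,0,2):
    h=sil(c,PROF['egg'],(s['position']+M[:,0]*o)[:2],s['position'][2]-15.7+dz)[:,0]; print(dz,o,h.min(0),h.max(0))
E
```

```text
clock 19.55 pos [620.32 142.67 158.41] yaw -98.52494525139359 tilt [-0. -0.] w 35.55023803438019 v 0.004011045110786653
slide [ -0.5   -1.9  121.41] drz 0.009381843575802407
[ 0.4  0.1 -0.9] 26.826744720165152
[  210    38   145   272 32503]
0 -2 [236.2 208.7] [326.8 310.9]
0 0 [236.1 205.5] [327.  307.3]
0 2 [235.9 202.3] [327.1 303.6]
3 -2 [235.4 210.5] [327.5 314.9]
3 0 [235.2 207.2] [327.7 311.3]
3 2 [235.1 204. ] [327.9 307.5]
```

View pics/w10.png

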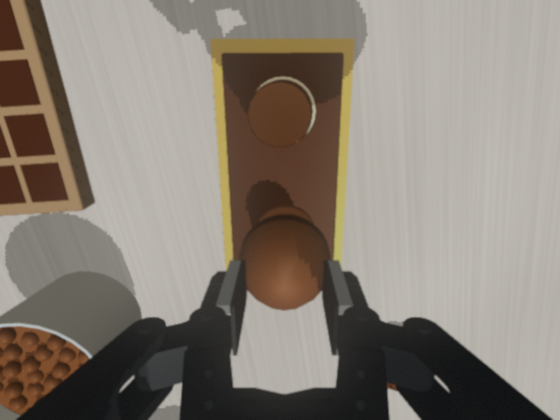

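>>> step_arm(
  motion=[
    {"slide": [-0.5,-1.9,12],"dr": [0,0,0],"jaw": 35},
    {"slide": [-0.5,-1.9,34],"dr": [0,0,0],"jaw": 35},
    {"slide": [-0.5,-1.9,60],"dr": [0,0,0],"jaw": 35},
    {"slide": [-0.5,-1.9,84],"dr": [0,0,0],"jaw": 35},
    {"slide": [-0.5,-1.9,103],"dr": [0,0,0],"jaw": 35},
    {"slide": [-0.5,-1.9,115],"dr": [0,0,0],"jaw": 35},
    {"slide": [-0.5,-1.9,121],"dr": [0,0,0],"jaw": 35},
    {"slide": [-0.5,-1.9,121],"dr": [0,0,0],"jaw": 35},
  ],
)

```text
clock: 20.6
position: [622.6, 142.4, 37.0]
ee_rot: [-0.652, 0.758, -0.0, -0.0]
contact_force: [-0.3, -0.1, -0.3]
gripper_width: 35.8
grasp_force: 26.8
```

```bash
python3 go.py 622.3 142.9 31.7 -98.6
```

```text
clock 20.6 pos [622.62 142.42  37.03] yaw -98.56525815038783 tilt [0. 0.] w 35.79349258375982 v 0.014122277328239067
slide [-0.43  0.39  5.33] drz 0.004342731201518291
```

>>> step_arm(
  motion=[
    {"slide": [-0.4,0.4,1],"dr": [0,0,0],"jaw": 35},
    {"slide": [-0.4,0.4,2],"dr": [0,0,0],"jaw": 35},
    {"slide": [-0.4,0.4,3],"dr": [0,0,0],"jaw": 35},
    {"slide": [-0.4,0.4,4],"dr": [0,0,0],"jaw": 35},
    {"slide": [-0.4,0.4,4.7],"dr": [0,0,0],"jaw": 35},
    {"slide": [-0.4,0.4,5.2],"dr": [0,0,0],"jaw": 35},
    {"slide": [-0.4,0.4,5.5],"dr": [0,0,0],"jaw": 35},
    {"slide": [-0.4,0.4,5.5],"dr": [0,0,0],"jaw": 35},
  ],
)

```text
clock: 21.6
position: [622.3, 143.0, 32.0]
ee_rot: [-0.652, 0.758, -0.0, 0.0]
contact_force: [-2.0, 0.5, 1.2]
gripper_width: 35.2
grasp_force: 27.7
```

>>> step_arm(
  motion=[
    {"slide": [0,0,0.2],"dr": [0,0,0],"jaw": 44},
    {"slide": [0,0,0.2],"dr": [0,0,0],"jaw": 55},
    {"slide": [0,0,0.2],"dr": [0,0,0],"jaw": 70},
    {"slide": [0,0,0.2],"dr": [0,0,0],"jaw": 85},
    {"slide": [0,0,-15],"dr": [0,0,0],"jaw": 85},
    {"slide": [0,0,-55],"dr": [0,0,0],"jaw": 85},
    {"slide": [0,0,-110],"dr": [0,0,0],"jaw": 85},
    {"slide": [0,0,-165],"dr": [0,0,0],"jaw": 85},
  ],
)

```text
clock: 22.6
position: [622.2, 142.8, 199.7]
ee_rot: [-0.652, 0.758, -0.0, 0.001]
contact_force: [1.0, 0.2, -0.2]
gripper_width: 84.8
grasp_force: 0.0
```

```bash
python3 go.py 602 -146.5 200 -63.8; python3 - <<'E'
from h import *; import pickle
s=arm.read_state(); pickle.dump(s,open('pics/w11.pkl','wb')); shot('wrist','w11.png')
c=cam('wrist',s)
for p in ((612.5,78.4,91),(632.1,207.5,91),(622.3,142.9,16+35)): print(proj(c,p))
E
```

```text
clock 22.6 pos [622.23 142.78 199.67] yaw -98.55724967050364 tilt [-0. -0.] w 84.81371589621753 v 0.9507020886498433
slide [289.07 -23.03  -0.42] drz -4.344656208812957
[[282.86374542 111.12263963]]
[[282.81788085 257.66245988]]
[[283.05097815 177.84002539]]
```

View pics/w11.png

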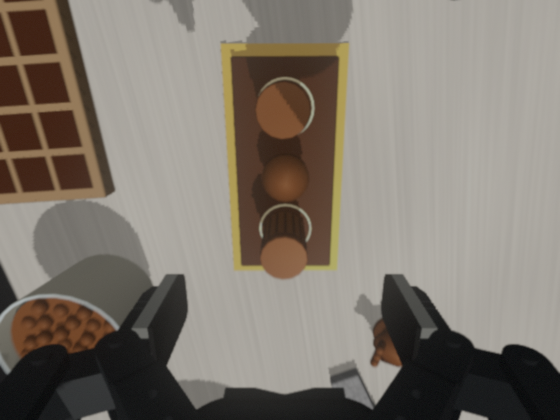

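>>> step_arm(
  motion=[
    {"slide": [25,-2,0],"dr": [0,0,-0.4],"jaw": 85},
    {"slide": [75,-6,0],"dr": [0,0,-1.1],"jaw": 85},
    {"slide": [130,-10,0],"dr": [0,0,-1.9],"jaw": 85},
    {"slide": [185,-15,5],"dr": [0,0,-2.8],"jaw": 85},
    {"slide": [235,-19,12],"dr": [0,0,-3.6],"jaw": 85},
    {"slide": [275,-22,18],"dr": [0,0,-4.2],"jaw": 85},
    {"slide": [288,-23,20],"dr": [0,0,-4.34],"jaw": 85},
    {"slide": [288,-23,20],"dr": [0,0,-4.34],"jaw": 85},
  ],
)

```text
clock: 23.65
position: [601.9, -146.4, 177.3]
ee_rot: [0.848, -0.53, 0.0, -0.0]
contact_force: [-0.7, 0.1, 0.3]
gripper_width: 84.8
grasp_force: 0.0
```

```bash
cat > slab.py <<'E'
from h import *; import sys
np.set_printoptions(precision=2,suppress=True)
s=arm.read_state(); c=cam('wrist',s); im=shot('wrist',sys.argv[1]); g=brown(im)
z0=float(sys.argv[2]); x0=[float(v) for v in sys.argv[3:6]]
bm,ce,st=blob(g,proj(c,[*x0[:2],z0+9])[0]); cs,_=cv2.findContours(bm,0,cv2.CHAIN_APPROX_NONE)
C=max(cs,key=len)[:,0].astype(np.float32); print(st,len(C))
def hull(q):
    t=np.radians(q[2]); u=np.array([np.cos(t),np.sin(t)]); v=np.array([-u[1],u[0]])
    P=[[*(np.array(q[:2])+i*90*u+j*28*v),z0+k] for i in(-1,1) for j in(-1,1) for k in(0,18)]
    return cv2.convexHull(proj(c,P).astype(np.float32))
f=least_squares(lambda q:[cv2.pointPolygonTest(hull(q),(float(p[0]),float(p[1])),True) for p in C[::3]],x0,x_scale=[10,10,3],loss='soft_l1',diff_step=1e-3)
print(f.x,'rms px',np.sqrt(np.mean(f.fun**2)),'bbox',hull(f.x)[:,0].min(0),hull(f.x)[:,0].max(0))
E
python3 slab.py w12.png 0 602 -146.5 -63.8; python3 go.py 602 -146.5 100 -63.8
```

```text
[ 254   80   60  176 9811] 453
[ 601.15 -145.61  -63.72] rms px 0.969043057355551 bbox [252.43  79.31] [313.9  256.46]
clock 23.7 pos [ 602.15 -145.55  177.38] yaw -63.913733840766156 tilt [ 0. -0.] w 84.80293383101588 v 0.022816106208144345
slide [ 0.75  0.62 77.38] drz -0.014216730095768071
```

>>> step_arm(
  motion=[
    {"slide": [0,1,25],"dr": [0,0,-0.02],"jaw": 85},
    {"slide": [0,1,70],"dr": [0,0,-0.02],"jaw": 85},
    {"slide": [0,1,110],"dr": [0,0,-0.02],"jaw": 85},
    {"slide": [0,1,138],"dr": [0,0,-0.02],"jaw": 85},
    {"slide": [0,1,150],"dr": [0,0,-0.02],"jaw": 85},
    {"slide": [0,1,154],"dr": [0,0,-0.02],"jaw": 85},
    {"slide": [0,1,154],"dr": [0,0,-0.02],"jaw": 85},
    {"slide": [0,1,154],"dr": [0,0,-0.02],"jaw": 85},
  ],
)

```text
clock: 24.7
position: [602.1, -145.7, 24.0]
ee_rot: [0.85, -0.528, 0.001, -0.001]
contact_force: [-0.0, 0.5, -0.6]
gripper_width: 85.2
grasp_force: 0.0
```

```bash
python3 go.py 601.2 -145.8 4 -63.75
```

```text
clock 24.7 pos [ 602.11 -145.71   24.04] yaw -63.67564055199268 tilt [ 0. -0.] w 85.22963945382888 v 0.0038579330319282123
slide [-0.35  0.9  20.03] drz 0.009294931000916051
```

>>> step_arm(
  motion=[
    {"slide": [-0.3,0.9,7],"dr": [0,0,0],"jaw": 85},
    {"slide": [-0.3,0.9,14],"dr": [0,0,0],"jaw": 85},
    {"slide": [-0.3,0.9,19],"dr": [0,0,0],"jaw": 85},
    {"slide": [-0.3,0.9,20],"dr": [0,0,0],"jaw": 75},
    {"slide": [-0.3,0.9,20],"dr": [0,0,0],"jaw": 65},
    {"slide": [-0.3,0.9,20],"dr": [0,0,0],"jaw": 45},
    {"slide": [-0.3,0.9,20],"dr": [0,0,0],"jaw": 45},
    {"slide": [-0.3,0.9,20],"dr": [0,0,0],"jaw": 45},
  ],
)

```text
clock: 25.7
position: [600.3, -145.9, 2.8]
ee_rot: [0.849, -0.528, 0.0, -0.0]
contact_force: [-0.2, -0.1, -0.1]
gripper_width: 45.0
grasp_force: 0.0
```

```bash
python3 go.py 622.3 142.9 170 -98.6; python3 slab.py w13.png 0 601.2 -145.8 -63.75
```

```text
clock 25.7 pos [ 600.3  -145.87    2.85] yaw -63.68708790626564 tilt [ 0. -0.] w 45.007151138738834 v 0.0016104743839002544
slide [-249.08 -147.77 -167.15] drz 4.364114011716794
[  217    70   130   326 35273] 996
[ 600.76 -145.89  -63.57] rms px 3.7341719497897943 bbox [215.59  69.77] [345.05 390.28]
```

View pics/w13.png

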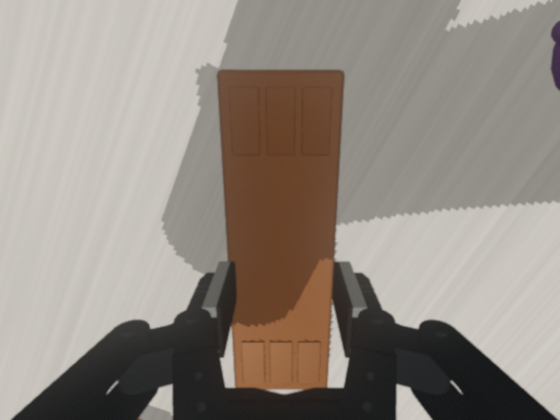

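>>> step_arm(
  motion=[
    {"slide": [0,0,0],"dr": [0,0,0],"jaw": 75},
    {"slide": [0,0,0],"dr": [0,0,0],"jaw": 75},
    {"slide": [0,0,2],"dr": [0,0,0],"jaw": 75},
    {"slide": [0,0,5],"dr": [0,0,0],"jaw": 75},
    {"slide": [0,0,8],"dr": [0,0,0],"jaw": 75},
    {"slide": [0,0,11],"dr": [0,0,0],"jaw": 75},
    {"slide": [0,0,12],"dr": [0,0,0],"jaw": 75},
    {"slide": [0,0,12],"dr": [0,0,0],"jaw": 75},
  ],
)

```text
clock: 26.75
position: [600.2, -145.9, -9.4]
ee_rot: [0.849, -0.528, -0.0, 0.0]
contact_force: [-0.4, -0.8, 0.2]
gripper_width: 75.2
grasp_force: 0.0
```

```bash
python3 go.py 601.2 -145.8 4 -63.75; python3 - <<'E'
from h import *
s=arm.read_state(); print(s['contact_force'],s['joints'])
im=shot('wrist','w14.png')
# finger tip rows: dark/grey pads at left and right of slab
cv2.imwrite('pics/w14c.png',cv2.resize(im[200:400,130:440],None,fx=2.5,fy=2.5,interpolation=cv2.INTER_CUBIC))
E
```

```text
clock 26.75 pos [ 600.18 -145.88   -9.43] yaw -63.68594835414323 tilt [-0.  0.] w 75.18127606691074 v 0.004865132512366907
slide [  0.38  -0.95 -13.43] drz 0.00800645573209735
[-0.37813819 -0.77957568  0.21212128] [ 2.32837277e-02  5.84489758e-01 -2.44478889e-01  7.40454148e-05
 -7.42042150e-01  4.35928534e-01]
```

>>> step_arm(
  motion=[
    {"slide": [0.3,0,3],"dr": [0,0,0],"jaw": 66},
    {"slide": [0.3,0,7],"dr": [0,0,0],"jaw": 66},
    {"slide": [0.3,0,11],"dr": [0,0,0],"jaw": 66},
    {"slide": [0.3,0,14],"dr": [0,0,0],"jaw": 66},
    {"slide": [0.3,0,16],"dr": [0,0,0],"jaw": 66},
    {"slide": [0.3,0,17],"dr": [0,0,0],"jaw": 66},
    {"slide": [0.3,0,18],"dr": [0,0,0],"jaw": 66},
    {"slide": [0.3,0,18],"dr": [0,0,0],"jaw": 66},
  ],
)

```text
clock: 27.8
position: [600.3, -146.2, -27.3]
ee_rot: [0.849, -0.528, -0.0, 0.0]
contact_force: [0.0, 0.5, 0.8]
gripper_width: 66.1
grasp_force: 0.0
```

```bash
python3 - <<'E'
from h import *
s=arm.read_state(); print(s['contact_force'],s['position'],s['gripper_width'])
im=shot('wrist','w15.png')
cv2.imwrite('pics/w15c.png',cv2.resize(im[200:400,130:440],None,fx=2.5,fy=2.5,interpolation=cv2.INTER_CUBIC))
E
```

```text
[0.04836422 0.46980391 0.78344424] [ 600.34446548 -146.16070426  -27.33041043] 66.08236394236927
```

View pics/w15c.png

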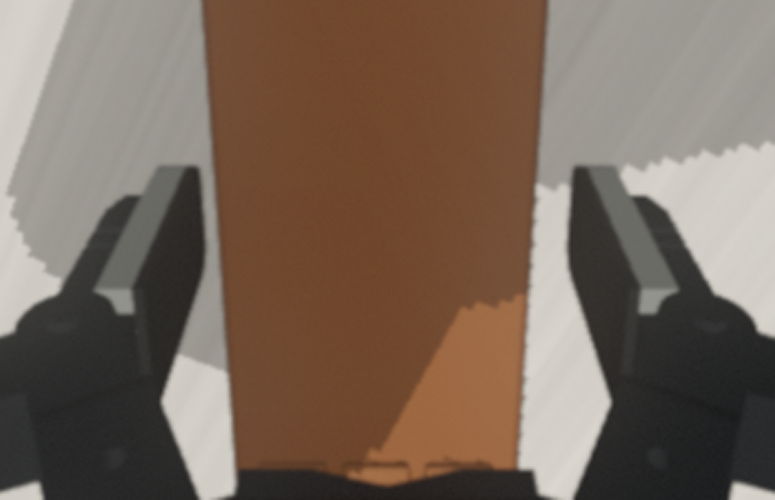

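>>> step_arm(
  motion=[
    {"slide": [0,-1.7,0],"dr": [0,0,0],"jaw": 66},
    {"slide": [0,-1.7,2],"dr": [0,0,0],"jaw": 66},
    {"slide": [0,-1.7,4],"dr": [0,0,0],"jaw": 66},
    {"slide": [0,-1.7,6],"dr": [0,0,0],"jaw": 66},
    {"slide": [0,-1.7,7.5],"dr": [0,0,0],"jaw": 66},
    {"slide": [0,-1.7,8],"dr": [0,0,0],"jaw": 66},
    {"slide": [0,-1.7,8],"dr": [0,0,0],"jaw": 66},
    {"slide": [0,-1.7,8],"dr": [0,0,0],"jaw": 66},
  ],
)

```text
clock: 28.85
position: [602.0, -145.4, -35.2]
ee_rot: [0.849, -0.528, 0.0, -0.0]
contact_force: [-0.1, -0.4, -0.7]
gripper_width: 66.0
grasp_force: 0.0
```

```bash
python3 - <<'E'
from h import *; import pickle
np.set_printoptions(precision=2,suppress=True)
s=arm.read_state(); print(s['contact_force'],s['position'],s['gripper_width'])
im=cv2.imread('pics/w11.png'); c=cam('wrist',pickle.load(open('pics/w11.pkl','rb')))
print('ringA',circ(c,im,(285,107),16,r=36),'ringB',circ(c,im,(285,228),16,r=33))
b,g,r=[im[...,i].astype(int) for i in range(3)]
print('disc/side/shadow',im[110,270],im[110,300],im[258,284],im[230,284],im[178,285],im[130,284])
E
```

```text
[-0.14 -0.39 -0.65] [ 601.97 -145.4   -35.21] 65.96448100204391
ringA (array([612.17,  81.42,  28.43]), 191, np.float64(0.7496343246519136)) ringB (array([630.96, 211.01,  28.18]), 157, np.float64(0.8789011729189962))
disc/side/shadow [ 51  80 122] [36 57 85] [ 69  96 136] [28 37 52] [ 48  76 116] [ 52  82 125]
```

>>> step_arm(
  motion=[
    {"slide": [0,0,0],"dr": [0,0,0],"jaw": 60},
    {"slide": [0,0,0],"dr": [0,0,0],"jaw": 50},
    {"slide": [0,0,0],"dr": [0,0,0],"jaw": 45},
    {"slide": [0,0,0],"dr": [0,0,0],"jaw": 45},
    {"slide": [0,0,0],"dr": [0,0,0],"jaw": 45},
    {"slide": [0,0,0],"dr": [0,0,0],"jaw": 45},
    {"slide": [0,0,0],"dr": [0,0,0],"jaw": 45},
    {"slide": [0,0,0],"dr": [0,0,0],"jaw": 45},
  ],
)

```text
clock: 29.85
position: [602.3, -145.3, -34.8]
ee_rot: [0.85, -0.527, 0.0, -0.0]
contact_force: [-0.3, 1.4, 4.8]
gripper_width: 54.4
grasp_force: 66.4
```

```bash
python3 slab.py w16.png 0 601.5 -145.8 -63.75; python3 go.py 622.3 142.9 150 -98.6
```

```text
[  202    66   166   330 46730] 964
[ 601.07 -145.86  -63.53] rms px 12.602589732314234 bbox [199.34  65.8 ] [369.14 454.44]
clock 29.9 pos [ 602.33 -145.33  -34.83] yaw -63.67350206691317 tilt [ 0. -0.] w 54.32261581925391 v 0.002091687522591642
slide [-249.38 -145.87 -184.83] drz 4.365812241635851
```

>>> step_arm(
  motion=[
    {"slide": [0,0,-4],"dr": [0,0,0],"jaw": 45},
    {"slide": [0,0,-14],"dr": [0,0,0],"jaw": 45},
    {"slide": [0,0,-32],"dr": [0,0,0],"jaw": 45},
    {"slide": [0,0,-56],"dr": [0,0,0],"jaw": 45},
    {"slide": [0,0,-82],"dr": [0,0,0],"jaw": 45},
    {"slide": [-3,-2,-106],"dr": [0,0,0],"jaw": 45},
    {"slide": [-12,-7,-123],"dr": [0,0,0.2],"jaw": 45},
    {"slide": [-32,-18,-130],"dr": [0,0,0.5],"jaw": 45},
  ],
)

```text
clock: 30.9
position: [604.5, -109.1, 97.2]
ee_rot: [0.83, -0.558, 0.001, -0.001]
contact_force: [-0.4, 0.3, -2.9]
gripper_width: 54.7
grasp_force: 65.7
```

```bash
python3 go.py 622.2 143.1 96 -98.6; python3 -c "
from h import *
s=arm.read_state(); print(s['contact_force'],s['grasp_force'],s['wrist_torque'])"
```

```text
clock 30.9 pos [ 604.46 -109.06   97.25] yaw -67.84719669049008 tilt [ 0. -0.] w 54.72905638420096 v 0.6405945107961528
slide [-226.86 -111.51    1.31] drz 3.8441004136887393
[-0.44987308  0.28945298 -2.94088053] 65.65003395080566 [0.06303026 0.04022491 0.08675977]
```

>>> step_arm(
  motion=[
    {"slide": [-24,-12,0],"dr": [0,0,0.4],"jaw": 45},
    {"slide": [-56,-28,0],"dr": [0,0,0.95],"jaw": 45},
    {"slide": [-94,-46,0],"dr": [0,0,1.6],"jaw": 45},
    {"slide": [-132,-65,0],"dr": [0,0,2.25],"jaw": 45},
    {"slide": [-168,-83,0],"dr": [0,0,2.85],"jaw": 45},
    {"slide": [-200,-98,0],"dr": [0,0,3.4],"jaw": 45},
    {"slide": [-220,-108,0],"dr": [0,0,3.75],"jaw": 45},
    {"slide": [-226.5,-111.5,0],"dr": [0,0,3.84],"jaw": 45},
  ],
)

```text
clock: 31.9
position: [621.0, 144.5, 95.6]
ee_rot: [-0.654, 0.757, -0.0, 0.0]
contact_force: [-0.2, 0.0, -3.3]
gripper_width: 54.7
grasp_force: 65.6
```

>>> step_arm(
  motion=[
    {"slide": [0,0,3],"dr": [0,0,0],"jaw": 45},
    {"slide": [0,0,9],"dr": [0,0,0],"jaw": 45},
    {"slide": [0,0,16],"dr": [0,0,0],"jaw": 45},
    {"slide": [0,0,22],"dr": [0,0,0],"jaw": 45},
    {"slide": [0,0,26],"dr": [0,0,0],"jaw": 45},
    {"slide": [0,0,28],"dr": [0,0,0],"jaw": 45},
    {"slide": [0,0,28],"dr": [0,0,0],"jaw": 45},
    {"slide": [0,0,28],"dr": [0,0,0],"jaw": 45},
  ],
)

```text
clock: 32.9
position: [621.2, 143.3, 66.9]
ee_rot: [-0.653, 0.757, -0.0, 0.0]
contact_force: [0.4, -0.3, -3.5]
gripper_width: 54.7
grasp_force: 65.6
```

```bash
python3 go.py 622.2 143.1 56.2 -98.6;  python3 -c "
from h import *
s=arm.read_state(); print(s['contact_force'],s['grasp_force'],s['wrist_torque'])"
```

```text
clock 32.9 pos [621.16 143.26  66.92] yaw -98.40148906462616 tilt [-0. -0.] w 54.69353376787372 v 0.0030140454028282555
slide [ 0.01 -1.05 10.72] drz 0.024813866921729044
[ 0.35984766 -0.32779431 -3.47328595] 65.55126428604126 [-0.02110473  0.02076901 -0.00850004]
```

>>> step_arm(
  motion=[
    {"slide": [0,-1,2],"dr": [0,0,0.025],"jaw": 45},
    {"slide": [0,-1,4.5],"dr": [0,0,0.025],"jaw": 45},
    {"slide": [0,-1,6.5],"dr": [0,0,0.025],"jaw": 45},
    {"slide": [0,-1,8],"dr": [0,0,0.025],"jaw": 45},
    {"slide": [0,-1,9.2],"dr": [0,0,0.025],"jaw": 45},
    {"slide": [0,-1,10],"dr": [0,0,0.025],"jaw": 45},
    {"slide": [0,-1,10.6],"dr": [0,0,0.025],"jaw": 45},
    {"slide": [0,-1,10.6],"dr": [0,0,0.025],"jaw": 45},
  ],
)

```text
clock: 33.9
position: [622.0, 143.0, 56.2]
ee_rot: [-0.652, 0.758, -0.0, 0.0]
contact_force: [-0.7, 0.1, -2.2]
gripper_width: 54.6
grasp_force: 65.7
```

```bash
python3 go.py 622.2 143.1 56.2 -98.6;  python3 -c "
from h import *
s=arm.read_state(); print(s['contact_force'],s['grasp_force'],s['wrist_torque'])"
```

```text
clock 33.9 pos [622.02 143.01  56.22] yaw -98.60615840550828 tilt [-0. -0.] w 54.63148001704834 v 0.001282932429006119
slide [-0.11 -0.17  0.02] drz -0.000769800688537714
[-0.66569701  0.06213479 -2.16567686] 65.65678238868713 [-0.03181066  0.03804702  0.01523258]
```

>>> step_arm(
  motion=[
    {"slide": [0,0,0.2],"dr": [0,0,0],"jaw": 45},
    {"slide": [0,0,0.3],"dr": [0,0,0],"jaw": 45},
    {"slide": [0,0,0.4],"dr": [0,0,0],"jaw": 45},
    {"slide": [0,0,0.5],"dr": [0,0,0],"jaw": 45},
    {"slide": [0,0,0.6],"dr": [0,0,0],"jaw": 45},
    {"slide": [0,0,0.7],"dr": [0,0,0],"jaw": 45},
    {"slide": [0,0,0.7],"dr": [0,0,0],"jaw": 45},
    {"slide": [0,0,0.7],"dr": [0,0,0],"jaw": 45},
  ],
)

```text
clock: 34.9
position: [622.1, 143.0, 56.2]
ee_rot: [-0.652, 0.758, -0.0, 0.0]
contact_force: [-2.2, -0.2, 5.9]
gripper_width: 54.8
grasp_force: 66.4
```

>>> step_arm(
  motion=[
    {"slide": [0,0,0],"dr": [0,0,0],"jaw": 57},
    {"slide": [0,0,0],"dr": [0,0,0],"jaw": 62},
    {"slide": [0,0,0],"dr": [0,0,0],"jaw": 72},
    {"slide": [0,0,0],"dr": [0,0,0],"jaw": 80},
    {"slide": [0,0,-4],"dr": [0,0,0],"jaw": 80},
    {"slide": [0,0,-30],"dr": [0,0,0],"jaw": 80},
    {"slide": [0,0,-75],"dr": [0,0,0],"jaw": 80},
    {"slide": [0,0,-110],"dr": [0,0,0],"jaw": 80},
  ],
)

```text
clock: 35.9
position: [622.5, 143.1, 167.6]
ee_rot: [-0.652, 0.758, -0.0, 0.001]
contact_force: [0.1, -0.4, 0.8]
gripper_width: 80.4
grasp_force: 0.0
```

```bash
python3 go.py 402 -280 150 -108.6; python3 slab.py w17.png 91 622.2 143.1 -98.6; python3 -c "
from h import *
shot('top','top1.png'); shot('scene','scene1.png')"
```

```text
clock 35.9 pos [622.5  143.08 167.63] yaw -98.59647741816433 tilt [-0. -0.] w 80.4026948939736 v 0.5984998740114813
slide [451.3  154.81  16.99] drz 1.2504403227294603
[  214    38   142   276 33227] 787
[617.86 122.12 -98.5 ] rms px 19.143223651808487 bbox [238.83  38.64] [330.07 291.29]
```

>>> step_arm(
  motion=[
    {"slide": [25,8,-20],"dr": [0,0,0],"jaw": 80},
    {"slide": [75,25,-20],"dr": [0,0,0.1],"jaw": 80},
    {"slide": [130,45,-20],"dr": [0,0,0.3],"jaw": 80},
    {"slide": [188,65,-20],"dr": [0,0,0.5],"jaw": 80},
    {"slide": [246,85,-20],"dr": [0,0,0.7],"jaw": 80},
    {"slide": [304,104,-20],"dr": [0,0,0.9],"jaw": 80},
    {"slide": [360,124,-20],"dr": [0,0,1.1],"jaw": 80},
    {"slide": [410,140,-20],"dr": [0,0,1.25],"jaw": 80},
  ],
)

```text
clock: 37.05
position: [420.2, -242.7, 184.6]
ee_rot: [-0.583, 0.812, 0.001, -0.0]
contact_force: [0.4, -1.5, 0.7]
gripper_width: 79.9
grasp_force: 0.0
```

```bash
python3 go.py 402 -280 170 -108.6
```

```text
clock 37.05 pos [ 420.23 -242.72  184.57] yaw -108.67015662940815 tilt [-0.  0.] w 79.92841963935444 v 0.8617986786501126
slide [41.15  5.31 14.58] drz -0.008769578676020018
```

>>> step_arm(
  motion=[
    {"slide": [15,2,3],"dr": [0,0,0],"jaw": 80},
    {"slide": [30,4,8],"dr": [0,0,0],"jaw": 80},
    {"slide": [38,5,12],"dr": [0,0,0],"jaw": 80},
    {"slide": [40,5,14],"dr": [0,0,0],"jaw": 80},
    {"slide": [40,5,14],"dr": [0,0,0],"jaw": 80},
    {"slide": [40,5,14],"dr": [0,0,0],"jaw": 80},
    {"slide": [40,5,14],"dr": [0,0,0],"jaw": 80},
    {"slide": [40,5,14],"dr": [0,0,0],"jaw": 80},
  ],
)

```text
clock: 38.05
position: [404.8, -277.6, 171.5]
ee_rot: [-0.584, 0.812, -0.0, 0.0]
contact_force: [0.4, 0.4, 0.3]
gripper_width: 79.5
grasp_force: 0.0
```

```bash
python3 go.py 402 -280 170 -108.6; python3 - <<'E'
from h import *
np.set_printoptions(precision=1,suppress=True)
s=arm.read_state(); c=cam('wrist',s); im=shot('wrist','w18.png'); m=brown(im)
p=proj(c,[402,-280,40])[0]; print(p,*locate(c,m,p,'hare'))
for xy in ((402,-280),): h=sil(c,PROF['hare'],xy)[:,0]; print(h.min(0),h.max(0)); print(proj(c,[*xy,0]),proj(c,[*xy,93]))
u,v=p.astype(int)
A=cv2.resize(im[v-80:v+80,u-100:u+100],(500,400),interpolation=cv2.INTER_CUBIC)
sc=cv2.resize(cv2.imread('pics/scene1.png')[180:320,240:400],(300,262),interpolation=cv2.INTER_CUBIC)
o=np.zeros((400,800,3),np.uint8); o[:,:500]=A; o[:262,500:]=sc; cv2.imwrite('pics/m1.png',o); print(u-100,v-80)
E
```

```text
clock 38.05 pos [ 404.83 -277.59  171.5 ] yaw -108.59005075394374 tilt [-0. -0.] w 79.5335281713866 v 0.002882052402628509
slide [3.18 1.91 1.5 ] drz 0.0012436557570296713
[284.9 179.4] [ 403.  -275.9] 1.0932350820044419 [ 263  145   46   71 2427]
[260.6 144.9] [309.2 208.1]
[[284.9 169.3]] [[285.  197.1]]
184 99
```

View pics/m1.png

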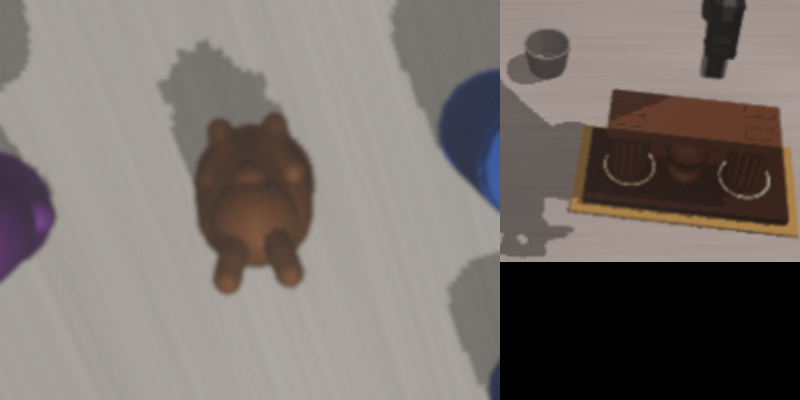

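>>> step_arm(
  motion=[
    {"slide": [1.4,1.2,10],"dr": [0,0,-0.3],"jaw": 80},
    {"slide": [1.4,1.2,30],"dr": [0,0,-0.63],"jaw": 80},
    {"slide": [1.4,1.2,58],"dr": [0,0,-0.63],"jaw": 80},
    {"slide": [1.4,1.2,84],"dr": [0,0,-0.63],"jaw": 80},
    {"slide": [1.4,1.2,104],"dr": [0,0,-0.63],"jaw": 80},
    {"slide": [1.4,1.2,111],"dr": [0,0,-0.63],"jaw": 80},
    {"slide": [1.4,1.2,111],"dr": [0,0,-0.63],"jaw": 80},
    {"slide": [1.4,1.2,111],"dr": [0,0,-0.63],"jaw": 80},
  ],
)

```text
clock: 39.1
position: [403.9, -279.0, 61.3]
ee_rot: [-0.619, 0.786, -0.001, 0.0]
contact_force: [0.2, 0.1, 0.1]
gripper_width: 79.6
grasp_force: 0.0
```

```bash
python3 go.py 402.5 -278.3 0 -103.6; python3 - <<'E'
from h import *
np.set_printoptions(precision=1,suppress=True)
s=arm.read_state(); c=cam('wrist',s); im=shot('wrist','w19.png'); m=brown(im)
bm,ce,st=blob(m,(285,230)); print(st)
M=R.from_quat(s['ee_rot']).as_matrix(); p=s['position']
for r in range(st[1],st[1]+st[3],6):
    q=np.flatnonzero(bm[r]); print(r,q.min(),q.max(),end=' | ')
print()
for o in (-3,0,3):
    x=p+M[:,0]*o
    for z,rr in ((3,25),(18,22.5),(44,21.5)):
        P=proj(c,np.c_[x[0]+rr*np.cos(a),x[1]+rr*np.sin(a),0*a+z]); print(o,z,P.min(0),P.max(0),P[P[:,0].argmin(),1])
E
```

```text
clock 39.1 pos [ 403.85 -278.96   61.29] yaw -103.55692774226466 tilt [ 0. -0.] w 79.6317452022555 v 0.0062375719603855895
slide [-0.34  1.59 61.29] drz 0.005384032216916523
[ 252  174   67  124 6365]
174 297 302 | 180 262 306 | 186 262 307 | 192 258 312 | 198 255 315 | 204 253 317 | 210 252 318 | 216 253 318 | 222 252 318 | 228 252 318 | 234 252 318 | 240 252 318 | 246 255 316 | 252 258 312 | 258 261 309 | 264 265 306 | 270 263 309 | 276 261 310 | 282 259 312 | 288 258 314 | 294 259 312 | 
-3 3 [248.1 180.3] [317.1 244.8] 211.09185434740763
-3 18 [249.5 189.9] [315.3 250.9] 218.95274908733003
-3 44 [247.  204.1] [317.2 268.2] 234.68121665530643
0 3 [247.9 176.2] [317.2 241.2] 207.1796971617006
0 18 [249.4 185.5] [315.5 247.1] 214.83786559546164
0 44 [246.9 199.3] [317.4 264. ] 230.15774023319048
3 3 [247.8 172. ] [317.3 237.5] 203.2363514964198
3 18 [249.2 181.1] [315.6 243.2] 210.68828601386076
3 44 [246.7 194.4] [317.6 259.7] 225.59185854568713
```

>>> step_arm(
  motion=[
    {"slide": [-1,0.3,12],"dr": [0,0,0],"jaw": 80},
    {"slide": [-1,0.3,28],"dr": [0,0,0],"jaw": 80},
    {"slide": [-1,0.3,44],"dr": [0,0,0],"jaw": 80},
    {"slide": [-1,0.3,56],"dr": [0,0,0],"jaw": 80},
    {"slide": [-1,0.3,63],"dr": [0,0,0],"jaw": 80},
    {"slide": [-1,0.3,67],"dr": [0,0,0],"jaw": 80},
    {"slide": [-1,0.3,69],"dr": [0,0,0],"jaw": 80},
    {"slide": [-1,0.3,69],"dr": [0,0,0],"jaw": 80},
  ],
)

```text
clock: 40.15
position: [403.2, -277.7, -8.4]
ee_rot: [-0.619, 0.786, -0.0, 0.0]
contact_force: [2.1, 0.5, 0.6]
gripper_width: 79.7
grasp_force: 0.0
```

```bash
python3 - <<'E'
from h import *
np.set_printoptions(precision=1,suppress=True)
s=arm.read_state(); print(s['position'],s['contact_force'])
E
```

```text
[ 403.2 -277.7   -8.4] [2.1 0.5 0.6]
```

>>> step_arm(
  motion=[
    {"slide": [0,0,0],"dr": [0,0,0],"jaw": 65},
    {"slide": [0,0,0],"dr": [0,0,0],"jaw": 52},
    {"slide": [0,0,0],"dr": [0,0,0],"jaw": 46},
    {"slide": [0,0,0],"dr": [0,0,0],"jaw": 42},
    {"slide": [0,0,0],"dr": [0,0,0],"jaw": 38},
    {"slide": [0,0,0],"dr": [0,0,0],"jaw": 36},
    {"slide": [0,0,0],"dr": [0,0,0],"jaw": 36},
    {"slide": [0,0,0],"dr": [0,0,0],"jaw": 36},
  ],
)

```text
clock: 41.15
position: [403.4, -277.8, -7.8]
ee_rot: [-0.619, 0.786, -0.0, 0.0]
contact_force: [-1.2, 0.4, 5.7]
gripper_width: 42.2
grasp_force: 59.9
```

```bash
python3 go.py 622.2 143.1 160 -103.6; python3 - <<'E'
from h import *
np.set_printoptions(precision=1,suppress=True)
s=arm.read_state(); print(s['contact_force'],s['grasp_force']); c=cam('wrist',s); im=shot('wrist','w20.png'); m=brown(im)
bm,ce,st=blob(m,(285,270)); print(st)
M=R.from_quat(s['ee_rot']).as_matrix(); p=s['position']
for r in range(st[1],st[1]+st[3],8):
    q=np.flatnonzero(bm[r]); print(r,q.min(),q.max(),end=' | ')
for o in (-3,0,3):
    x=p+M[:,0]*o
    for z,rr in ((3,25),(18,22.5),(44,21.5)):
        P=proj(c,np.c_[x[0]+rr*np.cos(a),x[1]+rr*np.sin(a),0*a+z]); print(o,z,P.min(0),P.max(0),P[P[:,0].argmin(),1])
E
```

```text
clock 41.15 pos [ 403.36 -277.76   -7.84] yaw -103.5510525755072 tilt [ 0. -0.] w 42.207762953725876 v 0.0020450890192253036
slide [-460.38 -114.27 -167.84] drz 0.0061184280615975695
[-1.2  0.4  5.7] 59.91916476559709
[  232   204   104   188 15100]
204 304 306 | 212 252 314 | 220 252 315 | 228 247 322 | 236 242 326 | 244 240 329 | 252 239 329 | 260 240 329 | 268 235 332 | 276 234 333 | 284 234 334 | 292 232 335 | 300 233 335 | 308 234 334 | 316 240 329 | 324 243 325 | 332 243 325 | 340 243 324 | 348 246 322 | 356 250 318 | 364 251 318 | 372 248 321 | 380 246 324 | 388 249 321 | -3 3 [235.  215.6] [328.5 299. ] 255.8491724933021
-3 18 [235.9 231.9] [327.1 312. ] 270.4673000654428
-3 44 [230.  260.1] [331.9 346.7] 302.0376505871242
0 3 [234.7 210.1] [328.7 294.4] 250.77701162887263
0 18 [235.6 226. ] [327.3 307. ] 265.05382762839247
0 44 [229.7 253.4] [332.3 341.1] 295.9088363446403
3 3 [234.5 204.5] [329.  289.7] 245.6506778431941
3 18 [235.4 220. ] [327.6 302. ] 259.57796486237925
3 44 [229.3 246.6] [332.6 335.5] 289.6980604422742
```

>>> step_arm(
  motion=[
    {"slide": [0,0,-5],"dr": [0,0,0],"jaw": 36},
    {"slide": [0,0,-18],"dr": [0,0,0],"jaw": 36},
    {"slide": [0,0,-40],"dr": [0,0,0],"jaw": 36},
    {"slide": [0,0,-68],"dr": [0,0,0],"jaw": 36},
    {"slide": [-10,-2,-100],"dr": [0,0,0],"jaw": 36},
    {"slide": [-32,-8,-130],"dr": [0,0,0],"jaw": 36},
    {"slide": [-66,-16,-155],"dr": [0,0,0],"jaw": 36},
    {"slide": [-108,-27,-168],"dr": [0,0,0],"jaw": 36},
  ],
)

```text
clock: 42.2
position: [455.3, -178.4, 161.7]
ee_rot: [-0.618, 0.786, -0.001, 0.001]
contact_force: [0.1, -0.6, -1.6]
gripper_width: 42.5
grasp_force: 60.9
```

>>> step_arm(
  motion=[
    {"slide": [-45,-11,0],"dr": [0,0,-0.1],"jaw": 36},
    {"slide": [-92,-23,0],"dr": [0,0,-0.2],"jaw": 36},
    {"slide": [-139,-34,0],"dr": [0,0,-0.3],"jaw": 36},
    {"slide": [-186,-46,0],"dr": [0,0,-0.4],"jaw": 36},
    {"slide": [-232,-57,0],"dr": [0,0,-0.5],"jaw": 36},
    {"slide": [-274,-68,0],"dr": [0,0,-0.58],"jaw": 36},
    {"slide": [-308,-76,0],"dr": [0,0,-0.62],"jaw": 36},
    {"slide": [-330,-82,0],"dr": [0,0,-0.62],"jaw": 36},
  ],
)

```text
clock: 43.2
position: [612.0, 124.1, 159.7]
ee_rot: [-0.652, 0.758, 0.0, -0.0]
contact_force: [0.5, -0.1, -0.9]
gripper_width: 41.7
grasp_force: 60.9
```

```bash
python3 go.py 622.05 142.1 125 -98.6
```

```text
clock 43.2 pos [612.01 124.12 159.69] yaw -98.54178146119388 tilt [-0.  0.] w 41.73870970831981 v 0.29032103390557085
slide [-19.27  -7.26  34.69] drz 0.0072773173507627575
```

>>> step_arm(
  motion=[
    {"slide": [-9,-3.5,0],"dr": [0,0,0],"jaw": 36},
    {"slide": [-16,-6,4],"dr": [0,0,0],"jaw": 36},
    {"slide": [-19,-7.3,12],"dr": [0,0,0],"jaw": 36},
    {"slide": [-19,-7.3,22],"dr": [0,0,0],"jaw": 36},
    {"slide": [-19,-7.3,31],"dr": [0,0,0],"jaw": 36},
    {"slide": [-19,-7.3,37],"dr": [0,0,0],"jaw": 36},
    {"slide": [-19,-7.3,39],"dr": [0,0,0],"jaw": 36},
    {"slide": [-19,-7.3,39],"dr": [0,0,0],"jaw": 36},
  ],
)

```text
clock: 44.2
position: [621.9, 140.2, 120.4]
ee_rot: [-0.652, 0.758, -0.0, 0.0]
contact_force: [0.9, -0.6, -0.2]
gripper_width: 42.3
grasp_force: 60.9
```

```bash
python3 go.py 622.05 142.1 101.2 -98.6; python3 - <<'E'
from h import *
s=arm.read_state(); print(s['contact_force'],s['grasp_force'])
E
```

```text
clock 44.2 pos [621.92 140.23 120.44] yaw -98.60748171968213 tilt [-0. -0.] w 42.30701299717344 v 0.007032865557856057
slide [-1.87  0.16 19.24] drz -0.0009352149602648296
[ 0.92060447 -0.64425851 -0.1627403 ] 60.93728948937496
```

>>> step_arm(
  motion=[
    {"slide": [-1.9,0.2,3],"dr": [0,0,0],"jaw": 36},
    {"slide": [-1.9,0.2,7],"dr": [0,0,0],"jaw": 36},
    {"slide": [-1.9,0.2,11],"dr": [0,0,0],"jaw": 36},
    {"slide": [-1.9,0.2,14],"dr": [0,0,0],"jaw": 36},
    {"slide": [-1.9,0.2,15],"dr": [0,0,0],"jaw": 36},
    {"slide": [-1.9,0.2,16],"dr": [0,0,0],"jaw": 36},
    {"slide": [-1.9,0.2,16],"dr": [0,0,0],"jaw": 36},
    {"slide": [-1.9,0.2,16],"dr": [0,0,0],"jaw": 36},
  ],
)

```text
clock: 45.2
position: [622.0, 142.2, 104.5]
ee_rot: [-0.652, 0.758, -0.0, 0.0]
contact_force: [0.2, 0.4, -1.3]
gripper_width: 42.0
grasp_force: 60.9
```

```bash
python3 go.py 622.05 142.1 101.2 -98.6
```

```text
clock 45.2 pos [622.   142.19 104.52] yaw -98.60359832009924 tilt [-0. -0.] w 42.03594003364861 v 0.001602761218040787
slide [ 0.08 -0.07  3.32] drz -0.00044979001240363914
```

>>> step_arm(
  motion=[
    {"slide": [0,0,0.8],"dr": [0,0,0],"jaw": 36},
    {"slide": [0,0,1.5],"dr": [0,0,0],"jaw": 36},
    {"slide": [0,0,2.1],"dr": [0,0,0],"jaw": 36},
    {"slide": [0,0,2.6],"dr": [0,0,0],"jaw": 36},
    {"slide": [0,0,3],"dr": [0,0,0],"jaw": 36},
    {"slide": [0,0,3.3],"dr": [0,0,0],"jaw": 36},
    {"slide": [0,0,3.5],"dr": [0,0,0],"jaw": 36},
    {"slide": [0,0,3.5],"dr": [0,0,0],"jaw": 36},
  ],
)

```text
clock: 46.2
position: [622.0, 142.2, 101.3]
ee_rot: [-0.652, 0.758, -0.0, 0.0]
contact_force: [-1.6, -0.5, 1.7]
gripper_width: 42.0
grasp_force: 61.2
```

>>> step_arm(
  motion=[
    {"slide": [0,0,0.1],"dr": [0,0,0],"jaw": 46},
    {"slide": [0,0,0.1],"dr": [0,0,0],"jaw": 56},
    {"slide": [0,0,0.1],"dr": [0,0,0],"jaw": 70},
    {"slide": [0,0,0.1],"dr": [0,0,0],"jaw": 85},
    {"slide": [0,0,0.1],"dr": [0,0,0],"jaw": 85},
    {"slide": [0,0,-12],"dr": [0,0,0],"jaw": 85},
    {"slide": [0,0,-45],"dr": [0,0,0],"jaw": 85},
    {"slide": [0,0,-95],"dr": [0,0,0],"jaw": 85},
  ],
)

```text
clock: 47.2
position: [621.1, 141.8, 196.2]
ee_rot: [-0.652, 0.758, 0.0, -0.001]
contact_force: [-0.3, 0.2, 1.3]
gripper_width: 84.7
grasp_force: 0.0
```

>>> step_arm(
  motion=[
    {"slide": [0,5,-20],"dr": [0,0,0],"jaw": 85},
    {"slide": [0,30,-40],"dr": [0,0,0],"jaw": 85},
    {"slide": [0,70,-50],"dr": [0,0,0],"jaw": 85},
    {"slide": [0,110,-55],"dr": [0,0,0],"jaw": 85},
    {"slide": [0,145,-55],"dr": [0,0,0],"jaw": 85},
    {"slide": [0,160,-55],"dr": [0,0,0],"jaw": 85},
    {"slide": [0,160,-55],"dr": [0,0,0],"jaw": 85},
    {"slide": [0,160,-55],"dr": [0,0,0],"jaw": 85},
  ],
)

```text
clock: 48.2
position: [464.6, 166.3, 251.0]
ee_rot: [-0.652, 0.758, -0.0, 0.0]
contact_force: [-0.7, -0.7, -0.0]
gripper_width: 84.9
grasp_force: 0.0
```

```bash
python3 - <<'E'
from h import *
np.set_printoptions(precision=1,suppress=True)
s=arm.read_state(); print(s['position'],s['contact_force'])
sc=shot('scene','scene2.png'); c=cam('scene'); o=cv2.imread('pics/scene1.png')
d=(cv2.absdiff(sc,o).max(2)>30).astype(np.uint8)
h=sil(c,PROF['hare'],(622.2,143.1),109)[:,0]; print('hare pred',h.min(0),h.max(0))
n,l,st,ce=cv2.connectedComponentsWithStats(d)
print([(*st[i],) for i in range(1,n) if st[i,4]>40])
m=brown(sc); b=m[int(h[:,1].min())-8:int(h[:,1].max())-12]; r0=int(h[:,1].min())-8
for i in range(0,len(b),5):
    q=np.flatnonzero(b[i,300:380])+300; print(r0+i,(q.min(),q.max()) if len(q) else None,end=' ')
S=np.array([[i*28,j*90,k] for i in(-1,1) for j in(-1,1) for k in(91,109)],float)
t=np.radians(81.4-90); Rz=np.array([[np.cos(t),-np.sin(t)],[np.sin(t),np.cos(t)]]); S[:,:2]=S[:,:2]@Rz.T+[622.2,143.1]
print(proj(c,S))
g=o[:,:,2].astype(int); print('mean diff slab region', cv2.absdiff(sc,o)[240:262,290:320].mean())
E
```

```text
[464.6 166.3 251. ] [-0.7 -0.7 -0. ]
hare pred [332.3 205.9] [359.5 252.2]
[(np.int32(315), np.int32(0), np.int32(145), np.int32(252), np.int32(10467)), (np.int32(372), np.int32(0), np.int32(31), np.int32(8), np.int32(191)), (np.int32(453), np.int32(0), np.int32(58), np.int32(44), np.int32(1540)), (np.int32(297), np.int32(4), np.int32(15), np.int32(42), np.int32(264)), (np.int32(297), np.int32(49), np.int32(29), np.int32(22), np.int32(329)), (np.int32(287), np.int32(58), np.int32(12), np.int32(10), np.int32(43)), (np.int32(246), np.int32(60), np.int32(15), np.int32(36), np.int32(149)), (np.int32(411), np.int32(60), np.int32(24), np.int32(7), np.int32(50)), (np.int32(261), np.int32(68), np.int32(13), np.int32(11), np.int32(52)), (np.int32(290), np.int32(76), np.int32(35), np.int32(16), np.int32(148)), (np.int32(112), np.int32(109), np.int32(138), np.int32(56), np.int32(2377)), (np.int32(189), np.int32(134), np.int32(65), np.int32(33), np.int32(791)), (np.int32(131), np.int32(166), np.int32(88), np.int32(90), np.int32(3361)), (np.int32(191), np.int32(173), np.int32(15), np.int32(7), np.int32(67)), (np.int32(207), np.int32(180), np.int32(62), np.int32(55), np.int32(1122)), (np.int32(253), np.int32(237), np.int32(10), np.int32(8), np.int32(43)), (np.int32(158), np.int32(245), np.int32(131), np.int32(72), np.int32(4949))]
197 None 202 None 207 (np.int64(351), np.int64(356)) 212 (np.int64(343), np.int64(357)) 217 (np.int64(337), np.int64(355)) 222 (np.int64(336), np.int64(355)) 227 (np.int64(334), np.int64(357)) 232 (np.int64(300), np.int64(357)) 237 (np.int64(300), np.int64(379)) [[300.4 233.3]
 [300.9 227.2]
 [388.2 242.9]
 [390.  236.9]
 [297.6 254. ]
 [298.1 248. ]
 [389.9 264.4]
 [391.9 258.5]]
mean diff slab region 5.52979797979798
```

```bash
python3 - <<'E'
from bench import arm
print(arm.job_done())
E
```

```text
the job is handed in; nothing more can be done
None
```

I built the gate and handed it in at about 48 s: both pillars on their circles, the egg midway between them, the slab across the pillar tops and the hare upright on its middle, all within about 2 mm by my measurements. The gripper is clear, and I did not touch the hen, cup or look-alikes; the slab's and hare's final centring I checked only roughly, and the judge's verdict was not shown.

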